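# Count out a lug kit and clear the bench

### The arm

A 6-joint arm with a two-finger parallel gripper is mounted at the origin on the work surface. World frame = base frame: x ahead of the robot, y to its left, z up, the work surface at z = 0. Lengths are in m, angles in degrees, forces in N, time in s.
With the tool pointing down it reaches from about 0.3 to 0.75 m from the base axis. Payload 8.5 kg.
Tool frame: the origin (TCP) lies between the finger pads; the fingertips stand 14 mm ahead of it and the grasp point (between the pads) lies 5 mm behind it; z points along the fingers, y is the direction in which the jaws open and shut (so a half turn about z gives the same grasp; the last joint's range is limited). The gripper opens to 85 mm and grips with 20 to 120 N. Pads are 22 mm wide; open, the fingers measure 114 mm over their backs; the gripper's body (76 mm by 85 mm) begins 54 mm behind the grasp point. The pads swing forward as they close: fully open they stand 13 mm farther back than shut.
Start: joints at [55.617, 21.807, 74.336, -0, 83.858, -12.336], TCP at [0.206, 0.51, 0.245] pointing down, gripper open.
Joint ranges: [-178.18, 178.18], [-50.72, 133.34], [12.68, 142.11], [-81.47, 261.47], [9.98, 163.14], [-165.26, 165.26]. Speed limits (degrees/s): [136.94, 136.94, 180, 180, 180, 180].

### API

Orientations are given as a 3x3 rotation matrix whose columns are the frame's x, y, z axes.
In Python, from rig import env gives the robot as it stands.
- The arm moves only by the tool move_arm, never from a script. Its argument "series" is a list of rows, each a list of 3 entries, a list of its own where there are three numbers: the closure in counts, from 0 (fully open) to 255 (shut), then the shift along the world's x, y, z in cm, then the turn, a rotation vector about the world's x, y, z in degrees. A call has 1 to 10 rows; each row shifts and turns the commanded pose from where the row before left it; what a row does not reach is not made up. A row lasts 1/12 s, in which the tool goes at most 41.7 mm and 7.16 degrees, less where a joint would pass 70% of its speed; a pose out of reach is approached as far as the arm can. A call is refused whole if a number of a shift passes 4.17 or a number of a turn 7.16, either way. A call with a gripper value outside its range is refused whole. The fingers move at their own pace and stop on an object; "newtons" is the grip in N (left out, the last holds). Time passes only in rows, so rows that do not move let the fingers close. It gives the time, the measured TCP pose, the force and the opening at its end, in the units of the state.
- env.observe(): the state, without advancing time (a new reading comes with each control period).
- env.get_image(name): name is "scene" or "top" or "wrist"; returns a dict with "color" (420x560x3 uint8, red, green, blue), "fx", "fy", "cx", "cy" (pixels), "position" and "orientation" of the camera in the world. Camera axes: x right, y down, z forward; pixel columns grow to the right and rows downward; lengths in m; the calibration is good to about 2 mm. A picture is of the moment at which its call begins. There is no depth.
- env.close_job(): hands the job in, once; it reports no verdict.
The state is a dict: "time_s": time; "q": joint angles; "qvel": joint speeds; "joint_efforts": joint torques, N m; "position": TCP position; "tool_rot": TCP orientation; "ft_force": force on the tool from outside, world axes, zero at the start; "wrist_torque": the same for the moment, N m; "grip_width": finger opening in m.
Only numpy, scipy, OpenCV 4.12 (cv2) and the standard library are available. Lean on these libraries where they do the work, as an engineer would, in place of code of your own. Each camera call takes 0.05 s, during which the arm holds its last target. There are 200 camera calls.

### The job

Make up a lug kit and clear the bench: first turn the aluminium cup over and stand it mouth-up wholly on the green mat, and let go of it. Then count exactly three of the five brass lugs into the cup, and put the two spare lugs and every black flasher unit on the bench into the open drawer; last of all, with everything in its place, push the drawer fully shut. Leave the cup with its three lugs standing mouth-up on the mat, and do not disturb the relay base.

Things in the scene. Friction and masses are not known exactly. Their poses are not given: they have to be found in the camera images.
- cup: Square open aluminium cup, 64 x 64 mm outside, 52 mm tall, walls and floor 3 mm (inside 58 x 58 mm, 49 mm deep), about 0.14 kg. Origin: centre of the outer face of its closed floor; z runs along its depth from floor to mouth (rim at z = 52 mm), x and y are square to its four flat sides. It starts mouth-down: origin on top, 52 mm above the bench, z pointing down.
- mat: Green square mat, 170 x 170 mm, under 1 mm thick, fixed to the bench (it counts as level with it). Origin: its centre; x and y run along its sides. Fixed things stand beyond the work and are not listed: a red dome lens (200 mm across, 48 mm tall) near x 0.84, y 0.09 m and a socket tester box (to 100 mm tall) near x 0.85, y 0.42 m.
- drawer (a joint): How far the drawer of the low cabinet stands open, m: 0 shut, at most about 0.19; it starts at 0.16 to 0.185. It slides level with about 1 N of friction and stays where it is left.
- drawer_in (a point): Point on the drawer's inner floor at the foot of its front board, mid-width, 22 mm above the bench; moves with the drawer. x points into the cabinet (shutting), y along the width, z up. Inside 225 (x) by 198 mm (y); walls 56 mm above the floor, blue front board 65 mm. Open by q, it is open to the sky up to x = q - 6 mm; beyond is the fixed grey cabinet, 240 mm wide, top 100 mm above the bench.
- drawer_handle (a point): Middle of the drawer's steel bar handle: a level bar 11 mm thick, 120 mm long along the drawer's width, 35 mm out from the front board and about 62 mm above the bench. Pushing it along drawer_in's +x shuts the drawer.
- lug1: Brass terminal lug, 40 x 14 x 13 mm, 30 g: a clamp block (x from -20 to 0 mm, 13 mm thick) with a steel screw on top, and a flat tongue (x from 0 to 20 mm) 4 mm thick, level with the block's underside. Origin: centre of the 40 x 14 x 13 mm envelope, 6.5 mm above the bench as it lies; x along its length to the tongue, y across its 14 mm width, z up.
- lug2: Another brass lug just like lug1.
- lug3: Another brass lug just like lug1.
- lug4: Another brass lug just like lug1.
- lug5: Another brass lug just like lug1.
- flasher1: Black bakelite flasher unit: a block 46 x 34 x 26 mm, 70 g, with a yellow patch on top and two brass blades sticking out 8 mm from its +x end. Origin: centre of the block, 13 mm above the bench as it lies; x along the 46 mm, y across the 34 mm, z up. There are one to three flasher units on the bench.
- flasher2: Another flasher unit like flasher1; may be absent.
- flasher3: Another flasher unit like flasher1; may be absent.
- relay_base: Bystander: grey cast-aluminium relay base, 70 x 90 x 30 mm, loose. Origin: centre of its underside.

How it is judged:
By the outcome, as a careful person would: the job done as asked, in the order asked, and still so for the second after the job is handed in, with the robot touching nothing.
Of flasher1, flasher2, flasher3 only 1 to 3 are there at a start; the rules pass over those that are not, and their reading is None.
At some moment in a run one of lug1, lug2, lug3, lug4, lug5, flasher1, flasher2, flasher3, cup may be knocked a few centimetres aside while the robot is not near it.
Once in a run the grip may slacken for a moment while it holds something.
It also fails if it takes over 210 s, if anything falls off the work surface, if the arm or the gripper's body presses on something with over 40 N, if the wrist force passes 120 N, or if a joint passes its speed limit or range.

## Working session

There is one attempt and no reset: what is moved stays moved. The work goes in short steps, Python scripts to look and compute and a tool call to move; the robot and the scene stay as the last step left them, time stands still between calls to the robot, and variables do not carry over. Pictures are saved under pics/ and viewed, and the job is handed in when it is done.

Besides the shell and the picture viewer there is one more tool, called as name(argument=value, ...) on one line, values as JSON. move_arm: Moves the arm, as the interface text tells. Its arguments: {"type":"object","properties":{"series":{"type":"array","items":{"type":"array"}},"newtons":{"type":"number"}},"required":["series"]}

```bash
mkdir -p pics; cat > h.py <<'E'
import numpy as np,cv2
from rig import env
def snap(cam,fn,crop=None,scale=1):
    im=env.get_image(cam); c=im["color"][:,:,::-1]
    if crop: c=c[crop[1]:crop[3],crop[0]:crop[2]]
    c=cv2.resize(c,None,fx=scale,fy=scale,interpolation=cv2.INTER_CUBIC)
    cv2.imwrite("pics/"+fn,c); return im
def px(im,u,v,z):
    d=np.array([(u-im["cx"])/im["fx"],(v-im["cy"])/im["fy"],1.0])
    R=np.array(im["orientation"]).reshape(3,3);p=np.array(im["position"])
    d=R@d; return p+d*(z-p[2])/d[2]
def proj(im,P):
    R=np.array(im["orientation"]).reshape(3,3);c=R.T@(np.array(P)-np.array(im["position"]))
    return im["fx"]*c[0]/c[2]+im["cx"],im["fy"]*c[1]/c[2]+im["cy"]
E
python3 - <<'E'
from h import *
import pickle
for n in("top","scene"):
    im=snap(n,n+"0.png",scale=1.42);pickle.dump(im,open(n+".pkl","wb"));print(n,im["fx"],im["position"],np.round(im["orientation"],3))
im=snap("wrist","w0.png")
s=env.observe();print({k:np.round(v,3) for k,v in s.items()})
E
```

```text
top 518.601678432295 [0.38675087 0.0443634  1.08967489] [[-0.027 -0.992  0.121]
 [-1.     0.027 -0.001]
 [-0.003 -0.121 -0.993]]
scene 403.59898599214137 [0.86868515 0.65398684 0.65939898] [[-0.863  0.326 -0.385]
 [ 0.505  0.541 -0.673]
 [-0.011 -0.775 -0.631]]
{'time_s': np.float64(0.15), 'q': array([ 55.617,  21.833,  74.371,   0.   ,  83.859, -12.337]), 'qvel': array([-0.017, -0.04 , -0.218,  0.015,  0.11 , -0.007]), 'joint_efforts': array([ 2.0000e-03, -4.4862e+01, -2.3135e+01, -0.0000e+00,  4.0000e-03,
       -0.0000e+00]), 'position': array([0.206, 0.51 , 0.245]), 'tool_rot': array([[-0.927,  0.375, -0.001],
       [ 0.375,  0.927, -0.001],
       [ 0.   , -0.001, -1.   ]]), 'ft_force': array([-0.414,  0.222,  0.593]), 'wrist_torque': array([0.025, 0.009, 0.018]), 'grip_width': np.float64(0.086)}
```

View pics/top0.png

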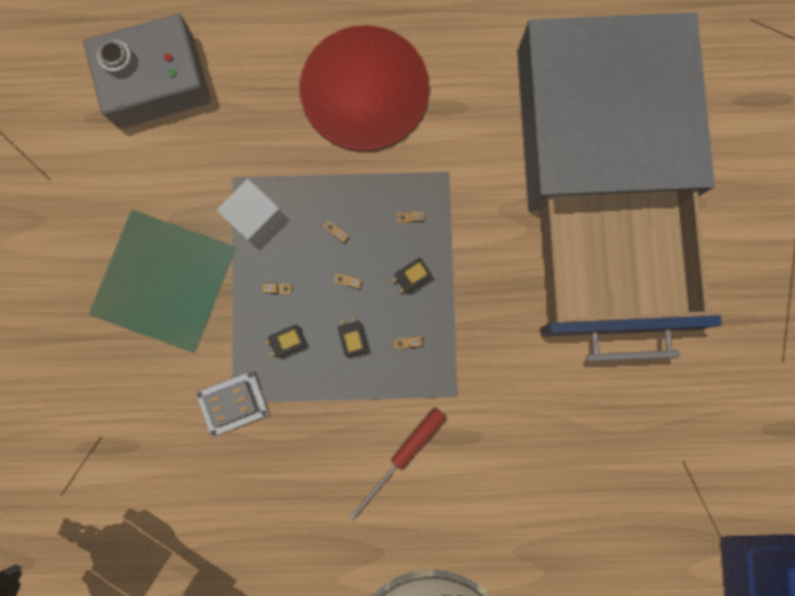

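View pics/scene0.png

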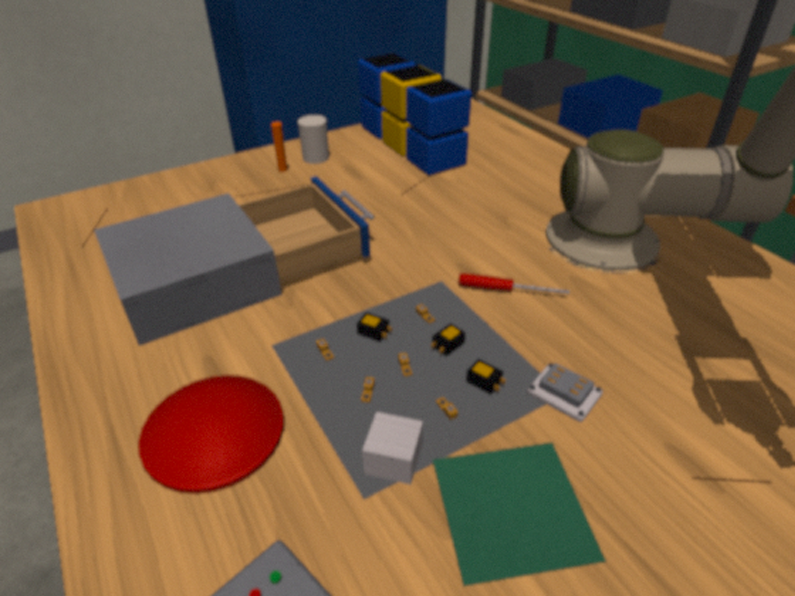

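View pics/w0.png

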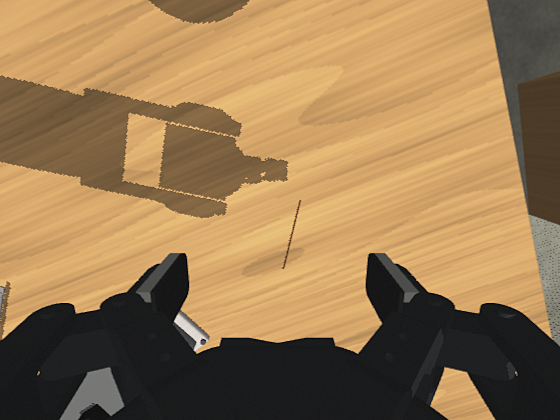

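```bash
python3 - <<'E'
from h import *
import pickle
im=pickle.load(open("top.pkl","rb"));c=im["color"][:,:,::-1]
# crop u 60..330, v 110..310 x3 ; 
a=cv2.resize(c[115:290,150:325],None,fx=3.4,fy=3.4,interpolation=cv2.INTER_CUBIC);cv2.imwrite("pics/t1.png",a)
a=cv2.resize(c[100:260,370:520],None,fx=3.4,fy=3.4,interpolation=cv2.INTER_CUBIC);cv2.imwrite("pics/t2.png",a)
s=1/1.42
for n,u,v,z in [("mat1",133,211,0),("mat2",235,248,0),("mat3",195,352,0),("mat4",91,315,0),("cupa",248,181,.052),("cupb",279,209,.052),("cupc",249,239,.052),("cupd",219,210,.052),("drL",545,330,.087),("drR",720,321,.087),("handle",632,356,.062),("cabL",541,196,.1),("cabR",712,188,.1),("relay",233,403,.015)]:
    print(n,np.round(px(im,u*s,v*s,z),3))
E
```

```text
mat1 [0.656 0.43  0.   ]
mat2 [0.595 0.275 0.   ]
mat3 [0.44  0.335 0.   ]
mat4 [0.499 0.49  0.   ]
cupa [0.683 0.245 0.052]
cupb [0.64  0.201 0.052]
cupc [0.597 0.244 0.052]
cupd [0.641 0.287 0.052]
drL [ 0.453 -0.165  0.087]
drR [ 0.459 -0.404  0.087]
handle [ 0.415 -0.29   0.062]
cabL [ 0.636 -0.167  0.1  ]
cabR [ 0.641 -0.403  0.1  ]
relay [0.364 0.275 0.015]
```

View pics/t1.png

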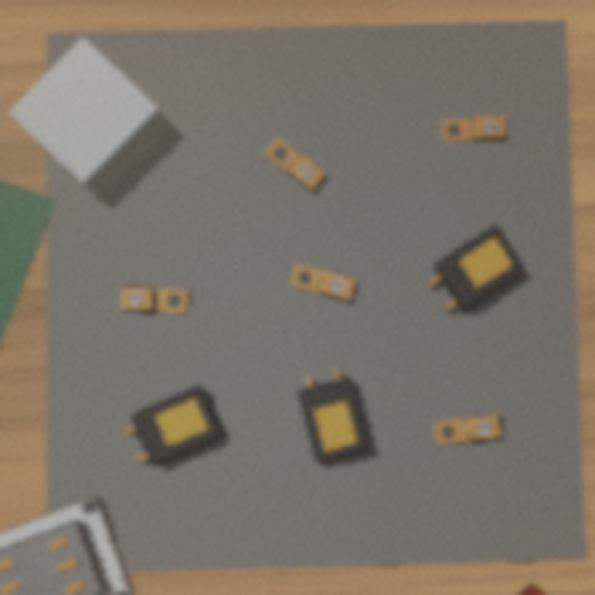

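View pics/t2.png

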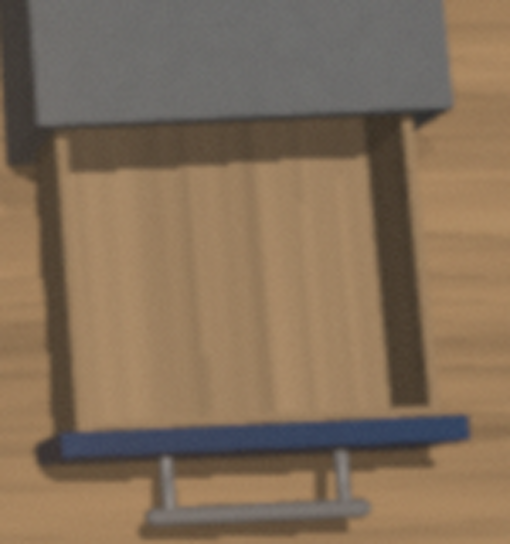

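```bash
python3 - <<'E'
from h import *
import pickle
im=pickle.load(open("top.pkl","rb"))
f=lambda U,V,z: px(im,150+U/3.4,115+V/3.4,z)
for n,a,b in [("A",(267,148),(323,186)),("B",(440,130),(507,126)),("C",(290,276),(356,289)),("D",(120,299),(188,300)),("E",(433,432),(503,426))]:
    p,q=f(*a,.008),f(*b,.008);d=p-q;print(n,np.round((p+q)/2,3),np.hypot(*d[:2]).round(3),np.degrees(np.arctan2(d[1],d[0])).round(0)%180)
for n,a,b in [("F1",(486,262),(437,283)),("F2",(182,421),(132,442)),("F3",(335,426),(323,376))]:
    p,q=f(*a,.026),f(*b,.013);print(n,p.round(3),np.degrees(np.arctan2(*(q-p)[1::-1])).round(0))
w=env.get_image("wrist");s=env.observe();R=s["tool_rot"]
print("cam in tool",R.T@(np.array(w["position"])-s["position"]),(R.T@np.array(w["orientation"])).round(2),w["fx"])
E
```

```text
A [0.612 0.122 0.008] 0.043 54.0
B [0.633 0.01  0.008] 0.042 92.0
C [0.538 0.106 0.008] 0.042 77.0
D [0.53  0.211 0.008] 0.042 88.0
E [0.445 0.019 0.008] 0.043 93.0
F1 [0.546 0.006 0.026] 109.0
F2 [0.454 0.192 0.026] 109.0
F3 [0.448 0.1   0.026] 13.0
cam in tool [ 0.06515343  0.00016838 -0.12899268] [[ 0.   -0.97 -0.26]
 [ 1.    0.   -0.  ]
 [ 0.   -0.26  0.97]] 296.4981749572569
```

move_arm(series=[[0,[4,-2.5,0],[0,0,-2.5]],[0,[4,-2.5,0],[0,0,-2.5]],[0,[4,-2.5,0],[0,0,-2.5]],[0,[4,-2.5,0],[0,0,-2.5]],[0,[4,-2.5,0],[0,0,-2.5]],[0,[4,-2.5,0],[0,0,-2.5]],[0,[4,-2.5,0],[0,0,-2.5]],[0,[4,-2.5,0],[0,0,-2.5]],[0,[4,-2.5,0],[0,0,-2.5]],[0,[3,-2,0],[0,0,-0.5]]])

```text
time_s: 1.03
position: [0.5565, 0.2891, 0.245]
tool_rot: [[-0.704, 0.71, -0.0], [0.71, 0.704, -0.0], [-0.0, -0.0, -1.0]]
ft_force: [0.2, 0.9, -0.8]
grip_width: 0.0853
```

move_arm(series=[[0,[2,-1,0],[0,0,7]],[0,[2,-1,0],[0,0,7]],[0,[1,-1,0],[0,0,7]],[0,[1,-0.5,0],[0,0,7]],[0,[0,0,0],[0,0,7]],[0,[0,0,0],[0,0,7]],[0,[0,0,0],[0,0,7]],[0,[0,0,0],[0,0,7]],[0,[0,0,0],[0,0,7]],[0,[0,0,0],[0,0,7]]])

```text
time_s: 1.87
position: [0.6144, 0.256, 0.245]
tool_rot: [[-0.904, -0.427, -0.001], [-0.427, 0.904, -0.0], [0.001, 0.0, -1.0]]
ft_force: [0.7, -0.6, -1.1]
grip_width: 0.0855
```

move_arm(series=[[0,[0,0,0],[0,0,7]],[0,[0,0,0],[0,0,7]],[0,[0,0,0],[0,0,6]],[0,[0,0,0],[0,0,0]],[0,[0,0,0],[0,0,0]]])

```text
time_s: 2.28
position: [0.6144, 0.256, 0.2451]
tool_rot: [[-0.71, -0.704, -0.0], [-0.704, 0.71, -0.0], [0.0, 0.0, -1.0]]
ft_force: [-0.3, 0.4, -0.4]
grip_width: 0.0855
```

```bash
cat >> h.py <<'E'
def st():
    s=env.observe();R=np.array(s["tool_rot"]);print("t",round(float(s["time_s"]),2),"p",np.round(s["position"],4),"yaw(y)",np.degrees(np.arctan2(R[1,1],R[0,1])).round(1),"z",R[:,2].round(3),"w",round(float(s["grip_width"]),4),"F",np.round(s["ft_force"],1),"q",np.round(s["q"],0));return s
E
python3 -c "
from h import *
im=snap('wrist','w1.png');st();print(proj(im,(.64,.244,.052)))"
```

```text
t 2.33 p [0.6144 0.256  0.2451] yaw(y) 134.8 z [-0. -0. -1.] w 0.0849 F [-0.6  0.4  0.7] q [  12.   34.   53.   -0.   93. -122.]
(np.float64(253.50221210907736), np.float64(198.09542137739209))
```

View pics/w1.png

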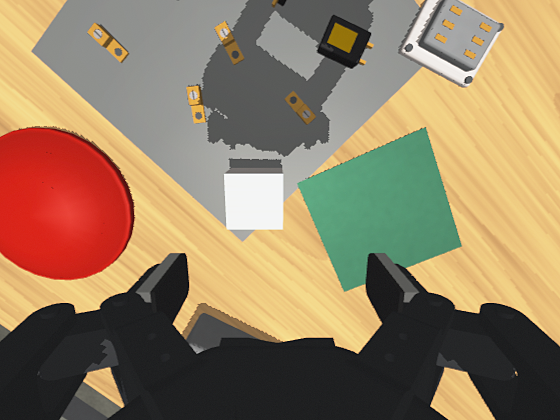

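move_arm(series=[[0,[1,-0.3,-2],[4.4,-4.4,0]],[0,[1,-0.3,-2],[4.4,-4.4,0]],[0,[0.9,-0.25,-2],[4.4,-4.4,0]],[0,[0,0,-2],[4.5,-4.5,0]],[0,[0,0,-3],[0,0,0]],[0,[0,0,-3],[0,0,0]],[0,[0,0,-3],[0,0,0]],[0,[0,0,-3],[0,0,0]],[0,[0,0,-1.95],[0,0,0]],[0,[0,0,0],[0,0,0]]])

```text
time_s: 3.17
position: [0.6414, 0.2472, 0.0212]
tool_rot: [[-0.646, -0.705, 0.292], [-0.639, 0.709, 0.298], [-0.418, 0.006, -0.909]]
ft_force: [-0.7, -0.3, -0.4]
grip_width: 0.0853
```

```bash
python3 -c "
from h import *
im=snap('wrist','w2.png');st()"
```

```text
t 3.22 p [0.6426 0.2474 0.024 ] yaw(y) 134.9 z [ 0.296  0.299 -0.907] w 0.0856 F [-0.3 -0.   0.3] q [   6.   42.   83.   26.   38. -147.]
```

View pics/w2.png

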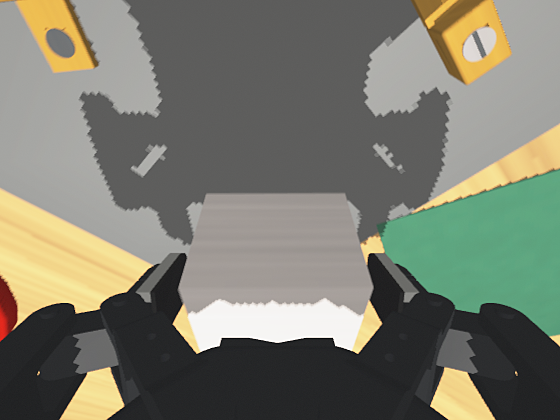

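move_arm(newtons=60, series=[[255,[0,0,0],[0,0,0]],[255,[0,0,0],[0,0,0]],[255,[0,0,0],[0,0,0]],[255,[0,0,0],[0,0,0]],[255,[0,0,0],[0,0,0]],[255,[0,0,2],[0,0,0]],[255,[0,0,3],[0,0,0]],[255,[0,0,4],[0,0,0]],[255,[0,0,4],[0,0,0]],[255,[0,0,4],[0,0,0]]])

```text
time_s: 4.05
position: [0.6429, 0.2474, 0.1983]
tool_rot: [[-0.642, -0.706, 0.299], [-0.64, 0.708, 0.299], [-0.423, -0.0, -0.906]]
ft_force: [0.3, 0.5, -2.0]
grip_width: 0.0635
```

move_arm(series=[[255,[-3.4,1.3,0],[0,0,1]],[255,[-3.4,1.3,0],[0,0,1]],[255,[-3.4,1.3,0],[0,0,2]],[255,[-3.4,1.3,0],[0,0,2]],[255,[-3.4,1.3,0],[0,0,2]],[255,[-3.4,1.3,0],[0,0,2]],[255,[-3.4,1.3,0],[0,0,2]],[255,[-3.4,1.3,0],[0,0,2]],[255,[-3.4,1.3,0],[0,0,2]],[255,[-3.4,1.3,0],[0,0,2]]])

```text
time_s: 4.88
position: [0.3016, 0.3777, 0.1964]
tool_rot: [[-0.411, -0.891, 0.192], [-0.807, 0.454, 0.378], [-0.424, -0.0, -0.906]]
ft_force: [-0.0, -0.9, -1.6]
grip_width: 0.0635
```

move_arm(series=[[255,[-3.4,1.3,0],[0,0,1]],[255,[-3.4,1.3,0],[0,0,1]],[255,[-3.4,1.3,0],[0,0,0]],[255,[0,0,0],[0,0,0]],[255,[0,0,0],[0,0,0]]])

```text
time_s: 5.3
position: [0.1996, 0.417, 0.1965]
tool_rot: [[-0.38, -0.908, 0.178], [-0.822, 0.42, 0.385], [-0.424, -0.0, -0.906]]
ft_force: [1.3, 0.2, -0.7]
grip_width: 0.0636
```

```bash
python3 -c "
from h import *
st()"
```

```text
t 5.3 p [0.1996 0.417  0.1965] yaw(y) 155.2 z [ 0.178  0.385 -0.906] w 0.0636 F [ 1.3  0.2 -0.7] q [  45.    7.  109.   13.   41. -118.]
```

move_arm(series=[[255,[0,0,0],[-6.3,2.9,0]],[255,[0,0,0],[-6.3,2.9,0]],[255,[0,0,0],[-6.3,2.9,0]],[255,[0,0,0],[-6.3,2.9,0]],[255,[0,0,0],[-6.3,2.9,0]],[255,[0,0,0],[-6.3,2.9,0]],[255,[0,0,0],[-6.3,2.9,0]],[255,[0,0,0],[-6.3,2.9,0]],[255,[0,0,0],[-6.3,2.9,0]],[255,[0,0,0],[-6.3,2.9,0]]])

```text
time_s: 6.13
position: [0.2031, 0.4167, 0.1962]
tool_rot: [[-0.304, -0.906, -0.293], [-0.645, 0.423, -0.637], [0.701, -0.005, -0.713]]
ft_force: [0.2, 0.8, -1.5]
grip_width: 0.0632
```

move_arm(series=[[255,[0,0,0],[-6.3,2.9,0]],[255,[0,0,0],[-6.3,2.9,0]],[255,[0,0,0],[-6.2,2.9,0]],[255,[0,0,0],[0,0,0]],[255,[0,0,0],[0,0,0]]])

```text
time_s: 6.55
position: [0.2025, 0.4165, 0.1947]
tool_rot: [[-0.181, -0.907, -0.379], [-0.383, 0.42, -0.823], [0.906, -0.004, -0.424]]
ft_force: [-0.0, 0.7, -1.3]
grip_width: 0.0634
```

```bash
python3 -c "
from h import *
im=snap('scene','s1.png',scale=1.42);st()
im=snap('wrist','w3.png')"
```

```text
t 6.6 p [0.2023 0.4164 0.1957] yaw(y) 155.2 z [-0.378 -0.822 -0.426] w 0.0635 F [-0.   0.3 -1.2] q [  55.   45.   65.  -14.  134. -104.]
```

View pics/s1.png

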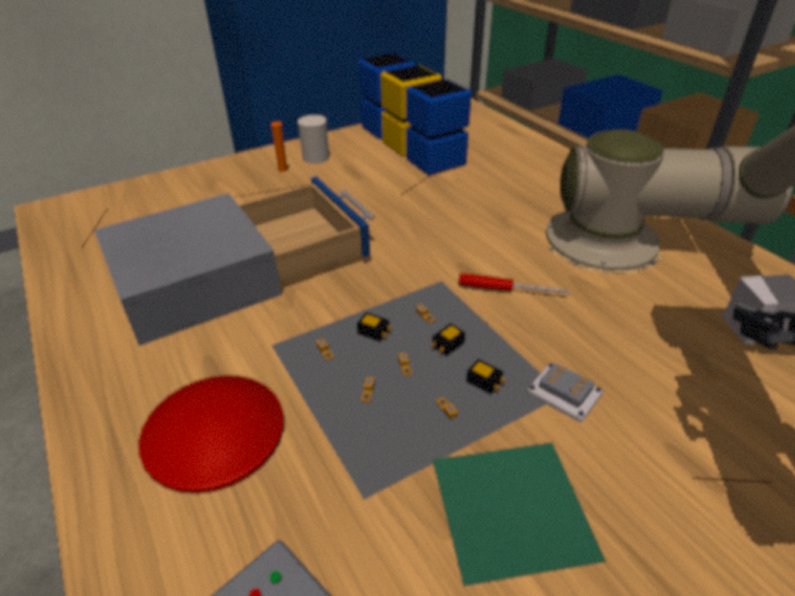

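View pics/w3.png

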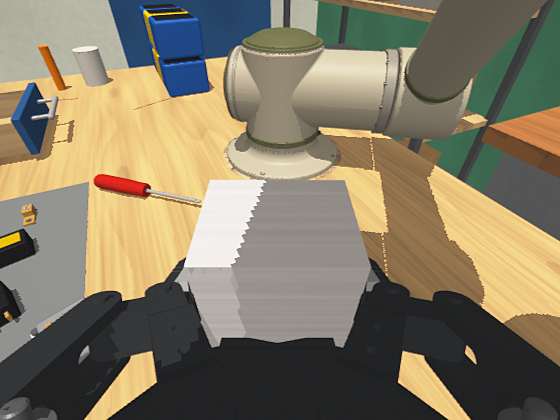

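move_arm(series=[[255,[0,0,-3],[0,0,0]],[255,[0,0,-3],[0,0,0]],[255,[0,0,-3],[0,0,0]],[255,[0,0,-3],[0,0,0]],[255,[0,0,-2.2],[0,0,0]],[255,[0,0,-1],[0,0,0]],[255,[0,0,-0.6],[0,0,0]],[255,[0,0,-0.2],[0,0,0]],[255,[0,0,0],[0,0,0]]])

```text
time_s: 7.4
position: [0.2018, 0.4169, 0.0368]
tool_rot: [[-0.182, -0.908, -0.377], [-0.383, 0.419, -0.823], [0.905, -0.005, -0.424]]
ft_force: [-0.2, 0.7, 0.1]
grip_width: 0.0635
```

move_arm(series=[[255,[0,0,-0.2],[0,0,0]],[255,[0,0,0],[0,0,0]]])

```text
time_s: 7.57
position: [0.2016, 0.4168, 0.0345]
tool_rot: [[-0.182, -0.908, -0.377], [-0.383, 0.419, -0.824], [0.906, -0.005, -0.424]]
ft_force: [-0.4, 0.4, -0.9]
grip_width: 0.0637
```

```bash
python3 -c "
from h import *
im=snap('scene','s2.png',(400,150,560,330),4);st()"
```

```text
t 7.62 p [0.2016 0.4167 0.0345] yaw(y) 155.3 z [-0.377 -0.824 -0.423] w 0.0627 F [ 0.2  0.3 -1.5] q [  55.   57.   69.  -11.  118. -100.]
```

View pics/s2.png

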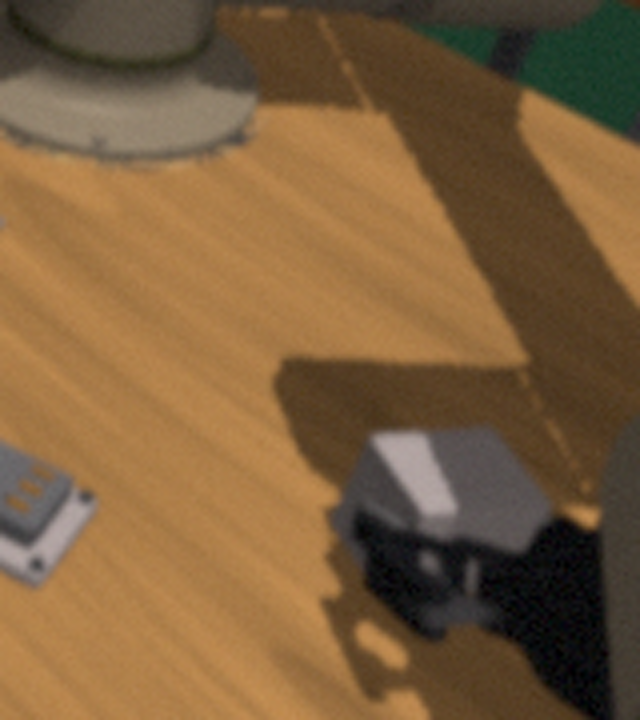

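move_arm(series=[[255,[0,0,-0.1],[0,0,0]],[255,[0,0,-0.1],[0,0,0]],[255,[0,0,0],[0,0,0]]])

```text
time_s: 7.87
position: [0.2014, 0.4165, 0.0318]
tool_rot: [[-0.181, -0.908, -0.377], [-0.381, 0.418, -0.824], [0.907, -0.005, -0.422]]
ft_force: [-0.4, 0.4, -0.9]
grip_width: 0.0633
```

move_arm(series=[[255,[0,0,-0.1],[0,0,0]],[255,[0,0,0],[0,0,0]]])

```text
time_s: 8.03
position: [0.2014, 0.4165, 0.0307]
tool_rot: [[-0.181, -0.908, -0.378], [-0.381, 0.418, -0.824], [0.907, -0.005, -0.422]]
ft_force: [-0.5, 1.0, -1.9]
grip_width: 0.0633
```

move_arm(series=[[255,[0,0,-0.1],[0,0,0]],[255,[0,0,0],[0,0,0]]])

```text
time_s: 8.2
position: [0.2015, 0.4165, 0.0306]
tool_rot: [[-0.18, -0.908, -0.378], [-0.381, 0.419, -0.825], [0.907, -0.005, -0.421]]
ft_force: [0.4, 0.6, 5.4]
grip_width: 0.0632
```

move_arm(series=[[0,[0,0,0],[0,0,0]],[0,[0,0,0],[0,0,0]],[0,[0,0,0],[0,0,0]],[0,[0,0,0],[0,0,0]],[0,[0.7,1.5,0.8],[0,0,0]],[0,[1.5,3.3,1.7],[0,0,0]],[0,[1.5,3.3,1.7],[0,0,0]],[0,[0.4,0.8,4],[6.3,-2.9,0]],[0,[0,0,4],[6.3,-2.9,0]],[0,[0,0,4],[6.3,-2.9,0]]])

```text
time_s: 9.03
position: [0.2429, 0.5063, 0.1912]
tool_rot: [[-0.304, -0.908, -0.289], [-0.651, 0.42, -0.633], [0.696, -0.004, -0.718]]
ft_force: [0.8, 1.1, 1.6]
grip_width: 0.0853
```

move_arm(series=[[0,[0,0,2],[6.3,-2.9,0]],[0,[-0.4,-1,0],[6.3,-2.9,0]],[0,[-1,-2,0],[6.3,-2.9,0]],[0,[-1,-2,0],[6.3,-2.9,0]],[0,[-1,-2,0],[6.3,-2.9,0]],[0,[-1,-2,0],[6.3,-2.9,0]],[0,[0,0,0],[6.3,-2.9,0]],[0,[0,0,0],[6.3,-2.9,0]],[0,[0,0,0],[6.3,-2.9,0]],[0,[0,0,0],[6.2,-2.9,0]]])

```text
time_s: 9.87
position: [0.1984, 0.4152, 0.2128]
tool_rot: [[-0.382, -0.906, 0.184], [-0.818, 0.424, 0.388], [-0.43, -0.002, -0.903]]
ft_force: [0.3, 1.1, 0.7]
grip_width: 0.0855
```

```bash
python3 -c "
from h import *
im=snap('wrist','w4.png');st()
for p in [(.2015-.0102,.4165-.0223,.064),(.2015+.0114,.4165+.025,.064)]: print(proj(im,p))"
```

```text
t 9.92 p [0.1964 0.4131 0.2108] yaw(y) 155.0 z [ 0.183  0.391 -0.902] w 0.0857 F [-3.7 -1.8 -3. ] q [  45.    5.  108.   12.   43. -117.]
(np.float64(275.02721266803024), np.float64(104.83243669791204))
(np.float64(275.72424149249724), np.float64(160.33685368290486))
```

View pics/w4.png

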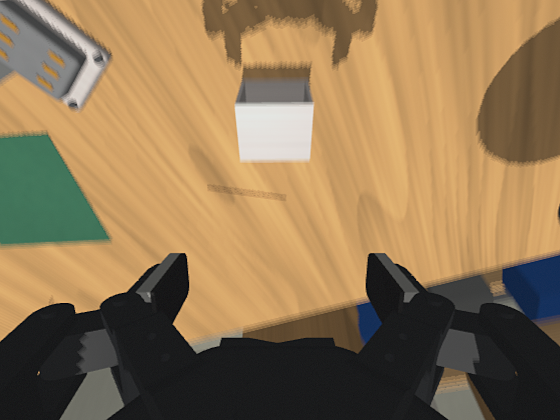

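move_arm(series=[[0,[0.3,0,-3],[0,0,0]],[0,[0,0,-3],[0,0,0]],[0,[0,0,-3],[0,0,0]],[0,[0,0,-3],[0,0,0]],[0,[0,0,-3],[0,0,0]],[0,[0,0,-2.3],[0,0,0]],[0,[0,0,0],[0,0,0]],[0,[0,0,0],[0,0,0]]])

```text
time_s: 10.58
position: [0.201, 0.4164, 0.0422]
tool_rot: [[-0.383, -0.907, 0.175], [-0.822, 0.421, 0.384], [-0.422, 0.003, -0.907]]
ft_force: [0.6, -0.2, 1.0]
grip_width: 0.0857
```

```bash
python3 -c "
from h import *
im=snap('wrist','w5.png');st()"
```

```text
t 10.63 p [0.2014 0.4167 0.0432] yaw(y) 155.1 z [ 0.177  0.386 -0.906] w 0.0851 F [ 0.1  0.  -0.8] q [  45.   26.  121.   42.   13. -150.]
```

View pics/w5.png

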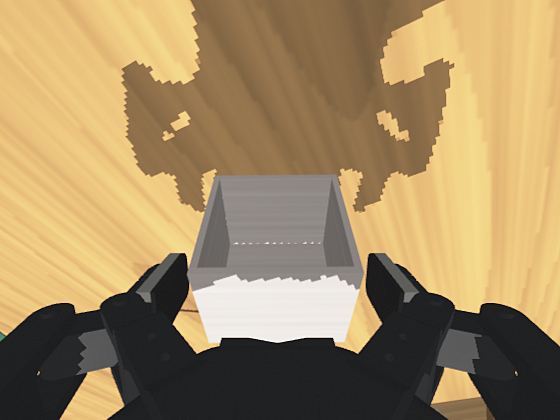

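move_arm(newtons=60, series=[[255,[0,0,0],[0,0,0]],[255,[0,0,0],[0,0,0]],[255,[0,0,0],[0,0,0]],[255,[0,0,0],[0,0,0]],[255,[0,0,0],[0,0,0]],[255,[0,0,2],[0,0,0]],[255,[0,0,3],[0,0,0]],[255,[0,0,3],[0,0,0]],[255,[0,0,3],[0,0,0]],[255,[0,0,3],[0,0,0]]])

```text
time_s: 11.47
position: [0.2011, 0.4151, 0.1851]
tool_rot: [[-0.383, -0.906, 0.18], [-0.821, 0.423, 0.384], [-0.424, -0.001, -0.906]]
ft_force: [0.3, -0.4, -0.7]
grip_width: 0.063
```

move_arm(series=[[255,[0,0,0],[-6.3,2.9,0]],[255,[0,0,0],[-6.3,2.9,0]],[255,[0,0,0],[-6.3,2.9,0]],[255,[0,0,0],[-6.3,2.9,0]],[255,[0,0,0],[-6.3,2.9,0]],[255,[0,0,0],[-6.3,2.9,0]],[255,[0,0,0],[-6.3,2.9,0]],[255,[0,0,0],[-6.3,2.9,0]],[255,[0,0,0],[-6.3,2.9,0]],[255,[0,0,0],[-6.3,2.9,0]]])

```text
time_s: 12.3
position: [0.2018, 0.4161, 0.1841]
tool_rot: [[-0.306, -0.907, -0.29], [-0.645, 0.421, -0.638], [0.7, -0.008, -0.714]]
ft_force: [-0.1, 0.1, -0.8]
grip_width: 0.0633
```

move_arm(series=[[255,[0,0,0],[-6.3,2.9,0]],[255,[0,0,0],[-6.3,2.9,0]],[255,[0,0,0],[-6.2,2.9,0]],[255,[0,0,0],[0,0,0]],[255,[0,0,0],[0,0,0]]])

```text
time_s: 12.72
position: [0.2015, 0.416, 0.1823]
tool_rot: [[-0.183, -0.908, -0.377], [-0.384, 0.419, -0.823], [0.905, -0.006, -0.425]]
ft_force: [0.1, -0.4, -1.5]
grip_width: 0.0633
```

```bash
python3 -c "
from h import *
im=snap('wrist','w6.png');st()"
```

```text
t 12.77 p [0.2014 0.416  0.1832] yaw(y) 155.2 z [-0.377 -0.822 -0.427] w 0.0631 F [-0.3  0.  -0.2] q [  55.   45.   66.  -13.  133. -103.]
```

View pics/w6.png

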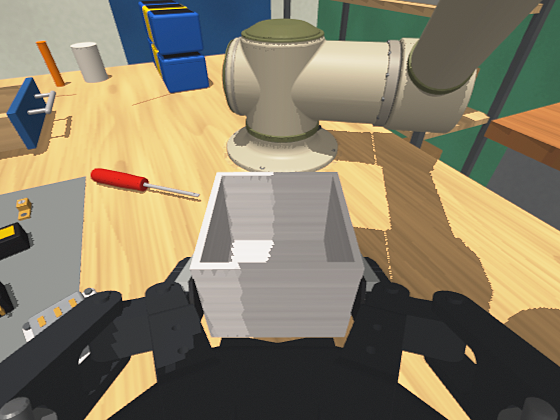

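move_arm(series=[[255,[3.8,-0.5,0],[0,0,0]],[255,[3.8,-0.5,0],[0,0,0]],[255,[3.8,-0.5,0],[0,0,0]],[255,[3.8,-0.5,0],[0,0,0]],[255,[3.8,-0.6,0],[0,0,0]],[255,[3.8,-0.6,0],[0,0,0]],[255,[3.8,-0.6,0],[0,0,0]],[255,[3.8,-0.6,0],[0,0,0]],[255,[0,0,0],[0,0,0]],[255,[0,0,0],[0,0,0]]])

```text
time_s: 13.6
position: [0.5069, 0.3706, 0.1838]
tool_rot: [[-0.185, -0.907, -0.378], [-0.385, 0.421, -0.821], [0.904, -0.006, -0.427]]
ft_force: [-0.6, 1.2, -0.4]
grip_width: 0.0632
```

move_arm(series=[[255,[0,0,-3],[0,0,0]],[255,[0,0,-3],[0,0,0]],[255,[0,0,-3],[0,0,0]],[255,[0,0,0],[0,0,0]],[255,[0,0,0],[0,0,0]]])

```text
time_s: 14.02
position: [0.5044, 0.3724, 0.0937]
tool_rot: [[-0.18, -0.908, -0.377], [-0.383, 0.418, -0.824], [0.906, -0.004, -0.423]]
ft_force: [-0.4, 0.1, -1.2]
grip_width: 0.0631
```

```bash
python3 -c "
from h import *
im=snap('scene','s3.png',(160,150,560,420),2);st()
im=snap('top','t3.png',(0,90,250,300),3)"
```

```text
t 14.07 p [0.505  0.3726 0.0952] yaw(y) 155.3 z [-0.377 -0.823 -0.425] w 0.0632 F [ 0.  -0.3  0.1] q [  36.   65.   34.  -40.  135. -134.]
```

View pics/s3.png

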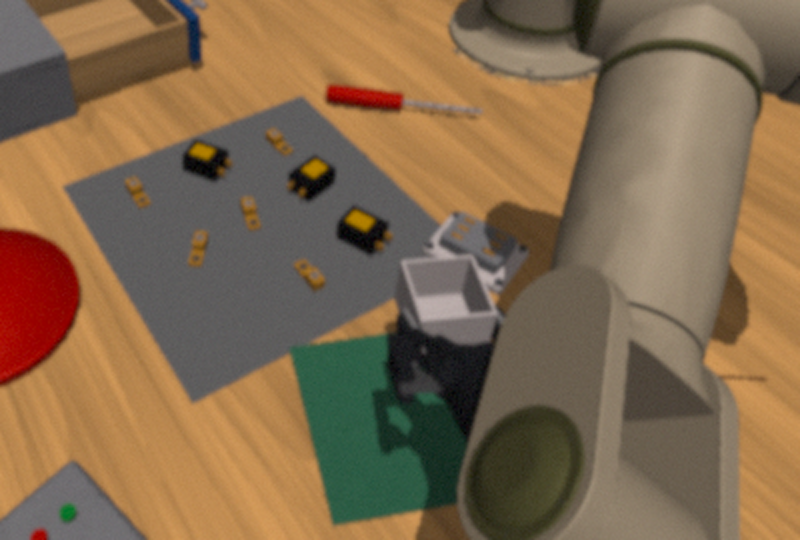

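View pics/t3.png

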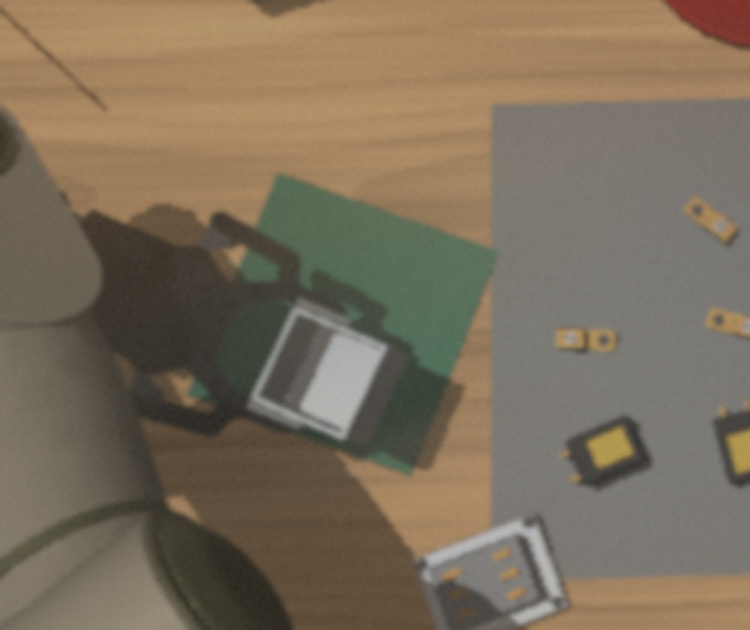

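move_arm(series=[[255,[1.5,-0.5,-2],[0,0,0]],[255,[0,0,-2],[0,0,0]],[255,[0,0,-1.5],[0,0,0]],[255,[0,0,-0.7],[0,0,0]],[255,[0,0,0],[0,0,0]],[255,[0,0,0],[0,0,0]]])

```text
time_s: 14.62
position: [0.5199, 0.3673, 0.0308]
tool_rot: [[-0.18, -0.908, -0.378], [-0.383, 0.419, -0.824], [0.906, -0.003, -0.423]]
ft_force: [0.4, 0.1, -1.1]
grip_width: 0.063
```

move_arm(series=[[255,[0,0,-0.1],[0,0,0]],[255,[0,0,-0.1],[0,0,0]],[255,[0,0,0],[0,0,0]]])

```text
time_s: 14.87
position: [0.5203, 0.3672, 0.0292]
tool_rot: [[-0.181, -0.908, -0.378], [-0.383, 0.419, -0.823], [0.906, -0.004, -0.424]]
ft_force: [0.3, -0.1, -1.0]
grip_width: 0.0633
```

move_arm(series=[[255,[0,0,-0.1],[0,0,0]],[255,[0,0,0],[0,0,0]]])

```text
time_s: 15.03
position: [0.5203, 0.367, 0.0277]
tool_rot: [[-0.18, -0.908, -0.378], [-0.383, 0.419, -0.823], [0.906, -0.004, -0.423]]
ft_force: [-1.2, 0.2, -1.0]
grip_width: 0.0634
```

move_arm(series=[[255,[0,0,-0.1],[0,0,0]],[255,[0,0,0],[0,0,0]]])

```text
time_s: 15.2
position: [0.5202, 0.367, 0.0265]
tool_rot: [[-0.18, -0.908, -0.378], [-0.383, 0.419, -0.823], [0.906, -0.003, -0.423]]
ft_force: [-0.0, -0.4, -1.5]
grip_width: 0.063
```

move_arm(series=[[255,[0,0,-0.1],[0,0,0]],[255,[0,0,0],[0,0,0]]])

```text
time_s: 15.37
position: [0.5202, 0.367, 0.0254]
tool_rot: [[-0.18, -0.908, -0.379], [-0.383, 0.419, -0.823], [0.906, -0.003, -0.423]]
ft_force: [0.0, -0.6, -1.3]
grip_width: 0.0632
```

move_arm(series=[[255,[0,0,-0.1],[0,0,0]],[255,[0,0,0],[0,0,0]]])

```text
time_s: 15.53
position: [0.5203, 0.367, 0.0247]
tool_rot: [[-0.18, -0.908, -0.378], [-0.383, 0.419, -0.823], [0.906, -0.004, -0.423]]
ft_force: [-0.2, 0.0, -0.1]
grip_width: 0.063
```

move_arm(series=[[255,[0,0,-0.1],[0,0,0]],[255,[0,0,0],[0,0,0]]])

```text
time_s: 15.7
position: [0.5203, 0.367, 0.0246]
tool_rot: [[-0.181, -0.908, -0.379], [-0.382, 0.42, -0.823], [0.906, -0.005, -0.423]]
ft_force: [-1.5, -1.6, 3.8]
grip_width: 0.0633
```

```bash
python3 -c "
from h import *
im=snap('scene','s4.png',(290,240,450,360),5);st()"
```

```text
t 15.75 p [0.5203 0.367  0.0246] yaw(y) 155.2 z [-0.379 -0.823 -0.423] w 0.0634 F [-0.3 -0.4  5.3] q [  35.   71.   32.  -38.  132. -131.]
```

View pics/s4.png

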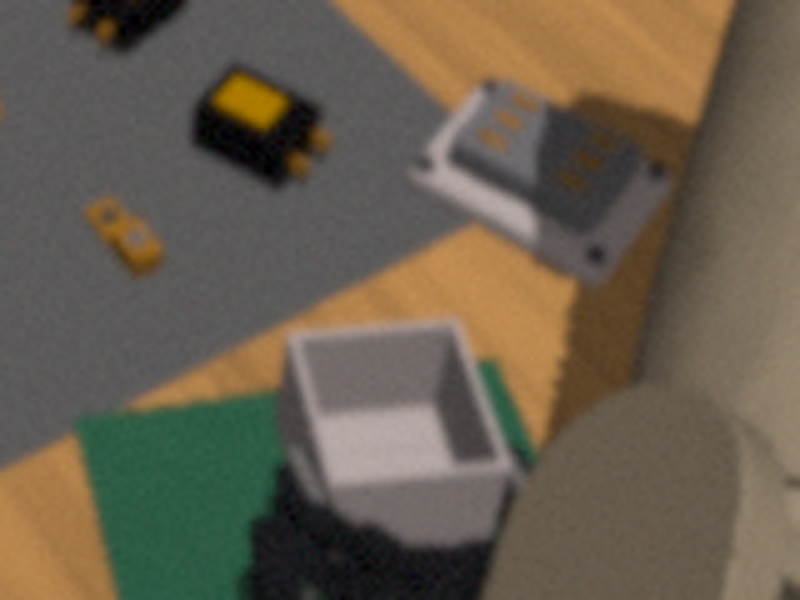

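move_arm(series=[[0,[0,0,0],[0,0,0]],[0,[0,0,0],[0,0,0]],[0,[0,0,0],[0,0,0]],[0,[0,0,0],[0,0,0]],[0,[0.8,1.6,0.8],[0,0,0]],[0,[1.5,3.3,1.7],[0,0,0]],[0,[1.5,3.3,1.7],[0,0,0]],[0,[0.4,0.8,4],[6.3,-2.9,0]],[0,[0,0,4],[6.3,-2.9,0]],[0,[0,0,4],[6.3,-2.9,0]]])

```text
time_s: 16.58
position: [0.5389, 0.4299, 0.1806]
tool_rot: [[-0.304, -0.911, -0.28], [-0.657, 0.413, -0.63], [0.69, -0.008, -0.724]]
ft_force: [0.9, 0.8, 0.5]
grip_width: 0.0855
```

move_arm(series=[[0,[0,0,4],[6.3,-2.9,0]],[0,[0,0,1],[6.3,-2.9,0]],[0,[0,0,0],[6.3,-2.9,0]],[0,[0,0,0],[6.3,-2.9,0]],[0,[0,0,0],[6.3,-2.9,0]],[0,[0,0,0],[6.3,-2.9,0]],[0,[0,0,0],[2.2,-1,0]],[0,[0,0,0],[0,0,0]]])

```text
time_s: 17.25
position: [0.5389, 0.4277, 0.2323]
tool_rot: [[-0.422, -0.906, 0.012], [-0.907, 0.422, 0.001], [-0.006, -0.01, -1.0]]
ft_force: [1.0, -0.3, 0.1]
grip_width: 0.0852
```

```bash
python3 -c "
from h import *
im=snap('top','t4.png',(50,110,330,300),2.8);st()"
```

```text
t 17.3 p [0.5391 0.4282 0.2317] yaw(y) 155.1 z [ 0.01  -0.002 -1.   ] w 0.0857 F [-0.4  0.4  0.8] q [  29.   37.   50.   -0.   92. -126.]
```

View pics/t4.png

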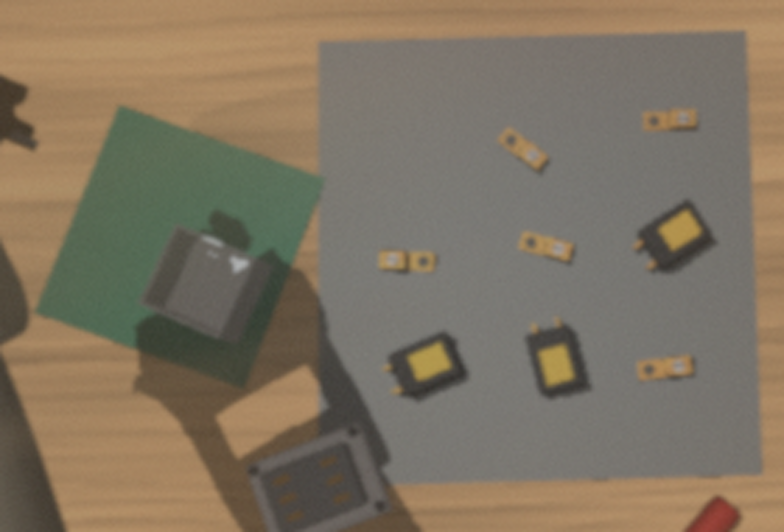

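move_arm(series=[[0,[0,-1,0],[0,0,-7]],[0,[0,-1,0],[0,0,-7]],[0,[0,-1,0],[0,0,-7]],[0,[0,-1,0],[0,0,-7]],[0,[0,-1,0],[0,0,-7]],[0,[0,-1,0],[0,0,-7]],[0,[0,-1,0],[0,0,-7]],[0,[0,-1,0],[0,0,-7]],[0,[0,-1,0],[0,0,-7]],[0,[0,-1,0],[0,0,-7]]])

```text
time_s: 18.13
position: [0.5396, 0.3291, 0.2302]
tool_rot: [[-0.996, 0.09, 0.001], [0.09, 0.996, -0.012], [-0.002, -0.012, -1.0]]
ft_force: [0.0, 0.1, -0.3]
grip_width: 0.0851
```

move_arm(series=[[0,[0,-1,0],[0,0,-7]],[0,[0,-1,0],[0,0,-7]],[0,[0,-1,0],[0,0,-7]],[0,[0,-1,0],[0,0,-7]],[0,[0,-1,-1],[0,0,-7]],[0,[0,-1,-1],[0,0,-7]],[0,[0,-1,-1],[0,0,-7]],[0,[-0.3,-1,-1],[0,0,-7]],[0,[-0.3,-1,-1],[0,0,-7]],[0,[-0.3,-1,-1],[0,0,-7]]])

```text
time_s: 18.97
position: [0.5306, 0.229, 0.1698]
tool_rot: [[-0.256, 0.967, -0.01], [0.967, 0.256, -0.007], [-0.004, -0.012, -1.0]]
ft_force: [0.4, 0.4, -0.4]
grip_width: 0.0855
```

move_arm(series=[[0,[0,-1,-1],[0,0,-7]],[0,[0,-0.7,-1],[0,0,-7]],[0,[0,0,0],[0,0,-3]],[0,[0,0,0],[0,0,0]]])

```text
time_s: 19.3
position: [0.5306, 0.212, 0.1498]
tool_rot: [[0.034, 0.999, -0.013], [0.999, -0.034, -0.005], [-0.005, -0.013, -1.0]]
ft_force: [-0.2, -0.0, 0.4]
grip_width: 0.0855
```

```bash
python3 -c "
from h import *
im=snap('wrist','w7.png');st()
import pickle;pickle.dump(im,open('w.pkl','wb'))
print(proj(im,(.53,.211,.008)),proj(im,(.454,.192,.026)),proj(im,(.5157,.357,.052)))"
```

```text
t 19.35 p [0.5308 0.2122 0.1503] yaw(y) -1.8 z [-0.011 -0.004 -1.   ] w 0.0853 F [-0.8 -0.3  1.1] q [10. 29. 79. -0. 73. 12.]
(np.float64(277.3603659943364), np.float64(201.07736192807877)) (np.float64(193.82533169960834), np.float64(228.77993048186786)) (np.float64(247.93948842849815), np.float64(5.523594747953268))
```

View pics/w7.png

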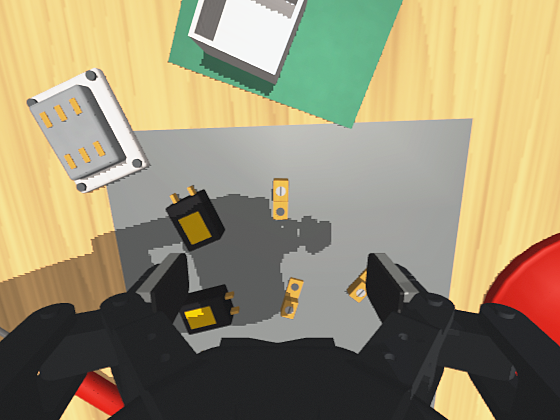

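move_arm(newtons=40, series=[[130,[0.2,0.1,-2],[0,0,0]],[130,[0,0,-2.5],[0,0,0]],[130,[0,0,-2.5],[0,0,0]],[130,[0,0,-2.5],[0,0,0]],[130,[0,0,-2.3],[0,0,0]],[130,[0,0,-1.5],[0,0,0]],[130,[0,0,0],[0,0,0]],[130,[0,0,0],[0,0,0]]])

```text
time_s: 20.02
position: [0.5325, 0.2134, 0.0177]
tool_rot: [[0.031, 0.999, -0.011], [1.0, -0.031, -0.004], [-0.004, -0.011, -1.0]]
ft_force: [-0.1, -0.2, 0.1]
grip_width: 0.0415
```

move_arm(series=[[255,[0,0,0],[0,0,0]],[255,[0,0,0],[0,0,0]],[255,[0,0,0],[0,0,0]],[255,[0,0,0],[0,0,0]],[255,[0,0,0],[0,0,0]],[255,[0,0,3],[0,0,0]],[255,[0,0,4],[0,0,0]],[255,[0,0,4],[0,0,0]],[255,[0,0,0],[0,0,0]]])

```text
time_s: 20.77
position: [0.5352, 0.2136, 0.1357]
tool_rot: [[0.032, 0.999, 0.004], [0.999, -0.032, -0.001], [-0.001, 0.004, -1.0]]
ft_force: [0.7, -0.8, 0.6]
grip_width: 0.0122
```

```bash
python3 -c "
from h import *
im=snap('wrist','w8.png');st()"
```

```text
t 20.82 p [0.534  0.2133 0.1322] yaw(y) -1.9 z [-0.001 -0.002 -1.   ] w 0.0126 F [ 0.3  0.7 -1.6] q [10. 30. 80. -0. 70. 12.]
```

View pics/w8.png

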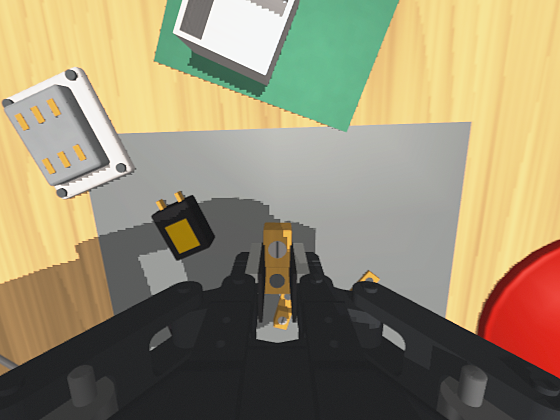

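move_arm(series=[[255,[0,0,2],[0,0,0]],[255,[-0.2,2,2],[0,0,-6]],[255,[-0.4,3,1],[0,0,-6]],[255,[-0.4,3,0],[0,0,-6]],[255,[-0.4,3,0],[0,0,-5]],[255,[-0.4,3,0],[0,0,0]],[255,[0,0.4,0],[0,0,0]],[255,[0,0,0],[0,0,0]],[255,[0,0,0],[0,0,0]]])

```text
time_s: 21.57
position: [0.5141, 0.3565, 0.1769]
tool_rot: [[0.42, 0.907, -0.012], [0.907, -0.42, -0.0], [-0.005, -0.011, -1.0]]
ft_force: [0.2, -0.3, -1.1]
grip_width: 0.0124
```

```bash
python3 -c "
from h import *
import pickle
t=pickle.load(open('top.pkl','rb'))
print('cup from top',px(t,50+207/2.8,110+282/2.8,.052))
im=snap('wrist','w9.png');st();print(proj(im,(.5157,.357,.052)))"
```

```text
cup from top [0.51310408 0.34822862 0.052     ]
t 21.62 p [0.5143 0.356  0.1772] yaw(y) -24.9 z [-0.011  0.    -1.   ] w 0.012 F [-0.5  1.1 -0.5] q [24. 33. 67.  0. 81. 49.]
(np.float64(279.0033595461024), np.float64(203.64366922248348))
```

View pics/w9.png

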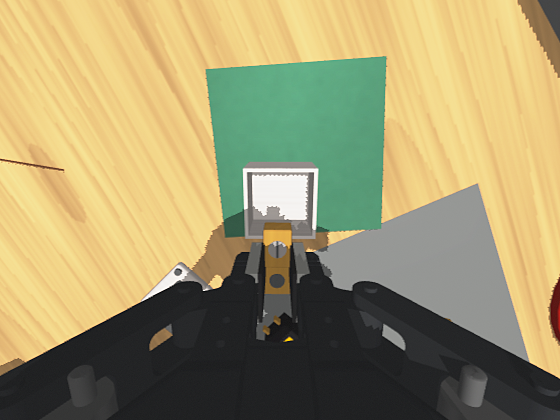

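```bash
python3 -c "
from h import *
im=snap('wrist','w10.png',(180,20,420,270),3.2)
for p in [(.44,.335,0),(.595,.275,0),(.656,.43,0),(.499,.49,0)]: print('mat',np.round(proj(im,p)))
for u,v in [(226,236),(382,229),(386,57),(207,70)]: print('mat seen',px(im,u,v,0).round(4))
for u,v in [(244,240),(317,238),(319,166),(244,168)]: print('rim seen',px(im,u,v,.052).round(4))
"
```

```text
mat [225. 237.]
mat [377. 228.]
mat [382.  60.]
mat [204.  74.]
mat seen [0.4418 0.3354 0.    ]
mat seen [0.6    0.2717 0.    ]
mat seen [0.6604 0.4311 0.    ]
mat seen [0.503  0.4922 0.    ]
rim seen [0.4724 0.3387 0.052 ]
rim seen [0.5339 0.3126 0.052 ]
rim seen [0.5609 0.3723 0.052 ]
rim seen [0.5019 0.3977 0.052 ]
```

View pics/w10.png

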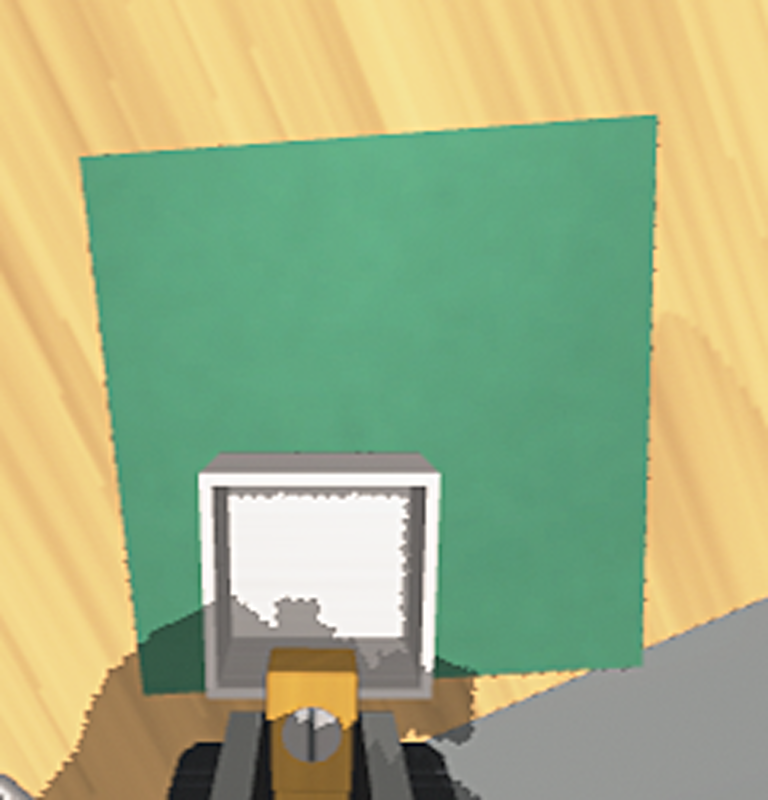

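move_arm(series=[[255,[0.2,0,-3],[0,0,0]],[255,[0,0,-3],[0,0,0]],[255,[0,0,-3],[0,0,0]],[255,[0,0,-2.2],[0,0,0]],[255,[0,0,-1],[0,0,0]],[255,[0,0,0],[0,0,0]],[190,[0,0,0],[0,0,0]],[190,[0,0,0],[0,0,0]],[190,[0,0,0],[0,0,0]]])

```text
time_s: 22.42
position: [0.5171, 0.3572, 0.0576]
tool_rot: [[0.421, 0.907, -0.007], [0.907, -0.421, 0.002], [-0.001, -0.008, -1.0]]
ft_force: [-0.4, 0.4, -0.5]
grip_width: 0.0215
```

move_arm(series=[[190,[0,0,2],[0,0,0]],[190,[0,0,4],[0,0,0]],[190,[0,0,4],[0,0,0]],[190,[0,0,4],[0,0,0]],[130,[0,0,0],[0,0,0]]])

```text
time_s: 22.83
position: [0.5186, 0.3582, 0.2059]
tool_rot: [[0.42, 0.907, 0.005], [0.907, -0.421, 0.008], [0.009, 0.001, -1.0]]
ft_force: [-0.4, 0.6, 1.4]
grip_width: 0.0329
```

```bash
python3 -c "
from h import *
im=snap('wrist','w11.png',(120,0,440,300),2);st()
im=snap('top','t5.png',(50,110,330,300),2.8)"
```

```text
t 22.88 p [0.5177 0.3577 0.2018] yaw(y) -24.9 z [-0.     0.005 -1.   ] w 0.04 F [-1.1 -0.  -0.4] q [24. 32. 65.  0. 83. 49.]
```

View pics/w11.png

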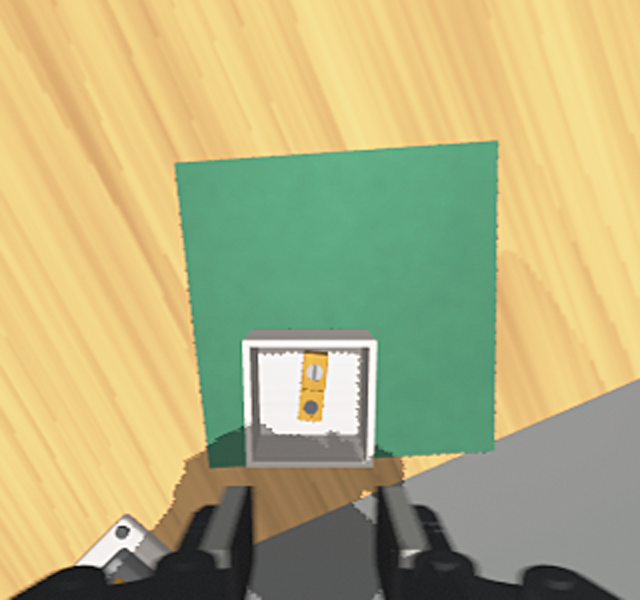

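View pics/t5.png

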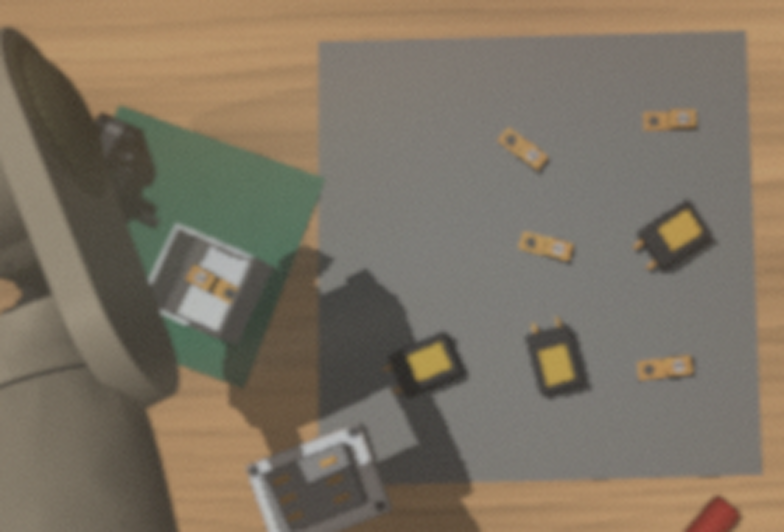

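move_arm(series=[[130,[0.2,-3,0],[0,0,4]],[130,[0.2,-4,0],[0,0,4]],[130,[0.3,-4,0],[0,0,4]],[130,[0.3,-4,-1],[0,0,0]],[130,[0.4,-4,-1],[0,0,0]],[130,[0.4,-4,-1.5],[0,0,0]],[130,[0.4,-2,-1.5],[0,0,0]],[130,[0,0,0],[0,0,0]],[130,[0,0,0],[0,0,0]]])

```text
time_s: 23.68
position: [0.5376, 0.1074, 0.1451]
tool_rot: [[0.225, 0.974, -0.013], [0.974, -0.225, -0.001], [-0.004, -0.013, -1.0]]
ft_force: [-0.2, 0.0, 0.5]
grip_width: 0.0417
```

```bash
python3 -c "
from h import *
im=snap('wrist','w12.png',(100,100,460,340),2);st()
for p in [(.540,.108,.008),(.614,.124,.008),(.456,.194,.026),(.450,.102,.026)]:
  u=proj(im,p);print((u[0]-100)*2,(u[1]-100)*2)
import pickle;pickle.dump(im,open('w.pkl','wb'))"
```

```text
t 23.73 p [0.5379 0.1084 0.1459] yaw(y) -12.9 z [-0.011 -0.001 -1.   ] w 0.0416 F [ 1.2 -0.9 -0.2] q [-1. 27. 83. -0. 70. 12.]
360.65547896164696 200.81518560986336
514.5576113790498 131.10273823137987
111.58642761210717 55.06110179984688
166.67838720562906 266.64385100862955
```

View pics/w12.png

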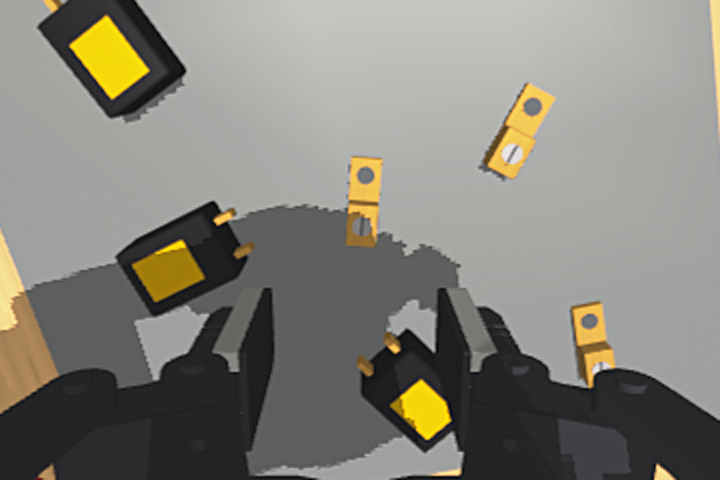

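move_arm(series=[[130,[0.3,0,-2.5],[0,0,0]],[130,[0,0,-3],[0,0,0]],[130,[0,0,-3],[0,0,0]],[130,[0,0,-3],[0,0,0]],[130,[0,0,-1.4],[0,0,0]],[255,[0,0,0],[0,0,0]],[255,[0,0,0],[0,0,0]],[255,[0,0,0],[0,0,0]],[255,[0,0,0],[0,0,0]],[255,[0,0,0],[0,0,0]]])

```text
time_s: 24.57
position: [0.5417, 0.1084, 0.0185]
tool_rot: [[0.223, 0.975, -0.008], [0.975, -0.223, -0.001], [-0.003, -0.008, -1.0]]
ft_force: [0.6, 0.6, -0.1]
grip_width: 0.0122
```

move_arm(series=[[255,[0,0,3],[0,0,0]],[255,[0,0,4],[0,0,0]],[255,[0,0,4],[0,0,0]],[255,[0,0,4],[0,0,0]],[255,[-0.4,4,1],[0,0,-4]],[255,[-0.4,4,0],[0,0,-4]],[255,[-0.4,4,0],[0,0,-4]],[255,[-0.4,4,0],[0,0,0]],[255,[-0.4,4,0],[0,0,0]],[255,[-0.4,4,0],[0,0,0]]])

```text
time_s: 25.4
position: [0.5165, 0.3501, 0.1783]
tool_rot: [[0.421, 0.907, -0.009], [0.907, -0.421, 0.001], [-0.003, -0.009, -1.0]]
ft_force: [1.5, -0.1, 0.0]
grip_width: 0.0119
```

move_arm(series=[[255,[0,0.8,0],[0,0,0]],[255,[0,0,0],[0,0,0]],[255,[0,0,0],[0,0,0]]])

```text
time_s: 25.65
position: [0.517, 0.3559, 0.1776]
tool_rot: [[0.42, 0.907, -0.01], [0.907, -0.42, 0.001], [-0.004, -0.009, -1.0]]
ft_force: [-0.3, -0.8, 0.3]
grip_width: 0.0123
```

```bash
python3 -c "
from h import *
im=snap('wrist','w13.png',(120,60,440,300),2);st()
u=proj(im,(.517,.3555,.052));print((u[0]-120)*2,(u[1]-60)*2)"
```

```text
t 25.7 p [0.5173 0.3551 0.1776] yaw(y) -24.9 z [-0.01   0.001 -1.   ] w 0.012 F [-0.1 -0.6 -0.4] q [24. 33. 67.  0. 81. 48.]
315.17420556373213 290.6801578529922
```

View pics/w13.png

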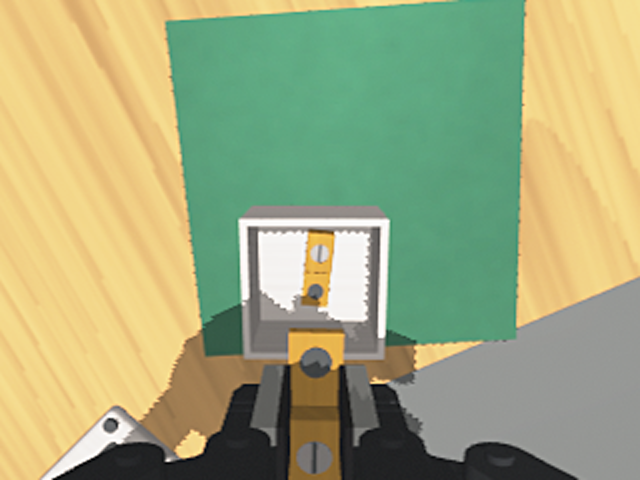

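move_arm(series=[[255,[0,0,-3],[0,0,0]],[255,[0,0,-3],[0,0,0]],[255,[0,0,-3],[0,0,0]],[255,[0,0,-2],[0,0,0]],[255,[0,0,-0.8],[0,0,0]],[255,[0,0,0],[0,0,0]],[190,[0,0,0],[0,0,0]],[190,[0,0,0],[0,0,0]],[190,[0,0,0],[0,0,0]]])

```text
time_s: 26.45
position: [0.518, 0.3562, 0.0611]
tool_rot: [[0.421, 0.907, -0.007], [0.907, -0.421, 0.002], [-0.001, -0.008, -1.0]]
ft_force: [-0.3, 0.2, 0.0]
grip_width: 0.0213
```

move_arm(series=[[190,[0,0,2],[0,0,0]],[190,[0,0,4],[0,0,0]],[190,[0,0,4],[0,0,0]],[190,[0,0,4],[0,0,0]],[130,[0,0,0],[0,0,0]]])

```text
time_s: 26.87
position: [0.5195, 0.3573, 0.2092]
tool_rot: [[0.42, 0.907, 0.005], [0.907, -0.421, 0.008], [0.009, 0.001, -1.0]]
ft_force: [0.7, 0.6, 1.3]
grip_width: 0.0326
```

```bash
python3 -c "
from h import *
im=snap('wrist','w14.png',(120,0,440,300),2);st()
im=snap('top','t6.png',(50,110,330,300),2.8)"
```

```text
t 26.92 p [0.5185 0.3568 0.2051] yaw(y) -24.9 z [-0.     0.005 -1.   ] w 0.0403 F [ 0.1  0.  -1. ] q [24. 31. 65.  0. 84. 49.]
```

View pics/w14.png

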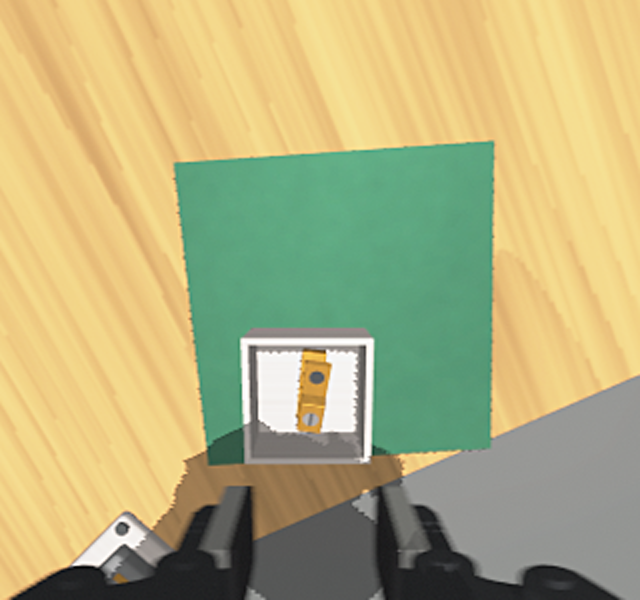

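View pics/t6.png

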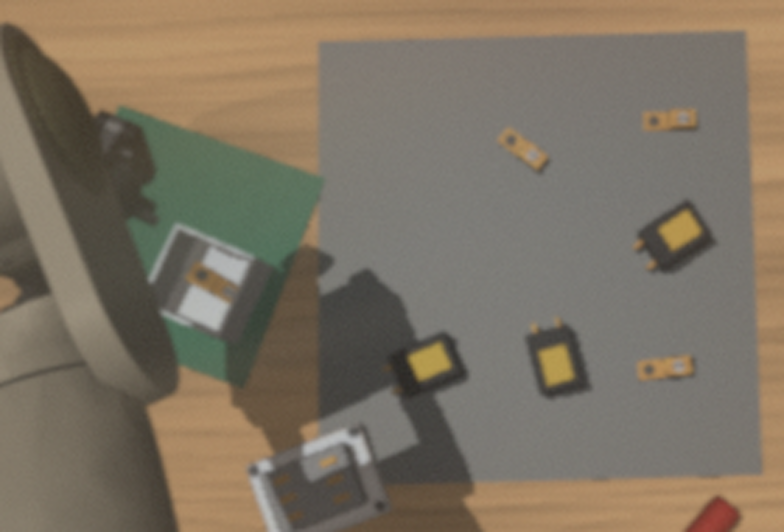

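move_arm(series=[[130,[1.6,-4,0],[0,0,-4]],[130,[1.6,-4,0],[0,0,-4]],[130,[1.6,-4,0],[0,0,-3]],[130,[1.6,-4,-1.5],[0,0,0]],[130,[1.6,-4,-1.5],[0,0,0]],[130,[1.6,-3.4,-2],[0,0,0]],[130,[0,0,-1],[0,0,0]],[130,[0,0,0],[0,0,0]],[130,[0,0,0],[0,0,0]]])

```text
time_s: 27.72
position: [0.6078, 0.134, 0.1414]
tool_rot: [[0.586, 0.81, -0.012], [0.81, -0.586, 0.003], [-0.005, -0.012, -1.0]]
ft_force: [-1.3, 0.3, -0.6]
grip_width: 0.042
```

```bash
python3 -c "
from h import *
im=snap('wrist','w15.png',(100,100,460,340),2);st()
for p in [(.615,.124,.008),(.635,.012,.008)]:
  u=proj(im,p);print((u[0]-100)*2,(u[1]-100)*2)
import pickle;pickle.dump(im,open('w.pkl','wb'))"
```

```text
t 27.77 p [0.6081 0.1347 0.1424] yaw(y) -35.8 z [-0.01   0.003 -1.   ] w 0.0417 F [0.2 0.4 0. ] q [ 2. 34. 71.  0. 76. 37.]
381.31622927223304 213.83751339145533
545.8759288273338 369.63824553837117
```

View pics/w15.png

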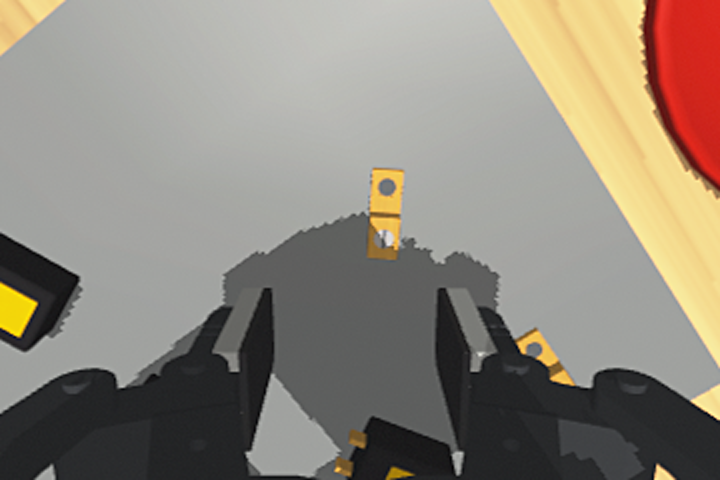

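move_arm(series=[[130,[0.9,-1.2,-2.5],[0,0,0]],[130,[0,0,-3],[0,0,0]],[130,[0,0,-3],[0,0,0]],[130,[0,0,-2.5],[0,0,0]],[130,[0,0,-1.5],[0,0,0]],[255,[0,0,0],[0,0,0]],[255,[0,0,0],[0,0,0]],[255,[0,0,0],[0,0,0]],[255,[0,0,0],[0,0,0]],[255,[0,0,0],[0,0,0]]])

```text
time_s: 28.6
position: [0.6181, 0.122, 0.0188]
tool_rot: [[0.586, 0.81, -0.007], [0.81, -0.586, 0.003], [-0.002, -0.008, -1.0]]
ft_force: [0.4, 0.3, 1.3]
grip_width: 0.0121
```

move_arm(series=[[255,[0,0,3],[0,0,0]],[255,[0,0,4],[0,0,0]],[255,[0,0,4],[0,0,0]],[255,[0,0,4],[0,0,0]],[255,[-1.6,3.9,1],[0,0,4]],[255,[-1.6,3.9,0],[0,0,4]],[255,[-1.6,3.9,0],[0,0,3]],[255,[-1.6,3.9,0],[0,0,0]],[255,[-1.6,3.9,0],[0,0,0]],[255,[-1.6,3.8,0],[0,0,0]]])

```text
time_s: 29.43
position: [0.5217, 0.3532, 0.178]
tool_rot: [[0.421, 0.907, -0.009], [0.907, -0.421, 0.002], [-0.002, -0.009, -1.0]]
ft_force: [0.8, -0.7, -0.2]
grip_width: 0.0121
```

move_arm(series=[[255,[-0.3,0,0],[0,0,0]],[255,[0,0,0],[0,0,0]],[255,[0,0,0],[0,0,0]]])

```text
time_s: 29.68
position: [0.5199, 0.3513, 0.1775]
tool_rot: [[0.42, 0.907, -0.009], [0.907, -0.42, 0.001], [-0.003, -0.009, -1.0]]
ft_force: [-0.4, -0.0, -0.7]
grip_width: 0.012
```

```bash
python3 -c "
from h import *
im=snap('wrist','w16.png',(120,60,440,300),2);st()
u=proj(im,(.517,.3555,.052));print((u[0]-120)*2,(u[1]-60)*2)"
```

```text
t 29.73 p [0.5203 0.3507 0.1774] yaw(y) -24.9 z [-0.009  0.001 -1.   ] w 0.0125 F [ 0.4 -0.5  0.3] q [23. 33. 67.  0. 81. 48.]
304.8044746146769 284.2938662135269
```

View pics/w16.png

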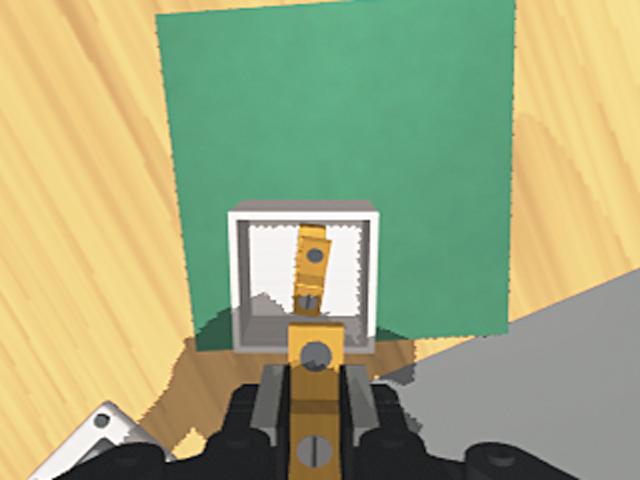

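move_arm(series=[[255,[1,-0.1,-3],[0,0,0]],[255,[0,0,-3],[0,0,0]],[255,[0,0,-3],[0,0,0]],[255,[0,0,-1.4],[0,0,0]],[255,[0,0,0],[0,0,0]],[255,[0,0,0],[0,0,0]],[190,[0,0,0],[0,0,0]],[190,[0,0,0],[0,0,0]],[190,[0,0,0],[0,0,0]]])

```text
time_s: 30.48
position: [0.5305, 0.3505, 0.0744]
tool_rot: [[0.421, 0.907, -0.008], [0.907, -0.421, 0.002], [-0.001, -0.008, -1.0]]
ft_force: [0.7, -0.2, 0.6]
grip_width: 0.0217
```

move_arm(series=[[190,[0,0,2],[0,0,0]],[190,[0,0,4],[0,0,0]],[190,[0,0,4],[0,0,0]],[190,[0,0,3],[0,0,0]],[130,[0,0,0],[0,0,0]]])

```text
time_s: 30.9
position: [0.5317, 0.3514, 0.2111]
tool_rot: [[0.421, 0.907, 0.002], [0.907, -0.421, 0.006], [0.007, -0.0, -1.0]]
ft_force: [1.0, 0.7, -0.5]
grip_width: 0.0323
```

```bash
python3 -c "
from h import *
im=snap('wrist','w17.png',(120,0,440,300),2);st()
im=snap('top','t7.png',(50,110,330,300),2.8)"
```

```text
t 30.95 p [0.5308 0.351  0.2075] yaw(y) -24.9 z [-0.002  0.004 -1.   ] w 0.0403 F [ 0.8 -0.4 -1.3] q [23. 32. 63.  0. 85. 48.]
```

View pics/w17.png

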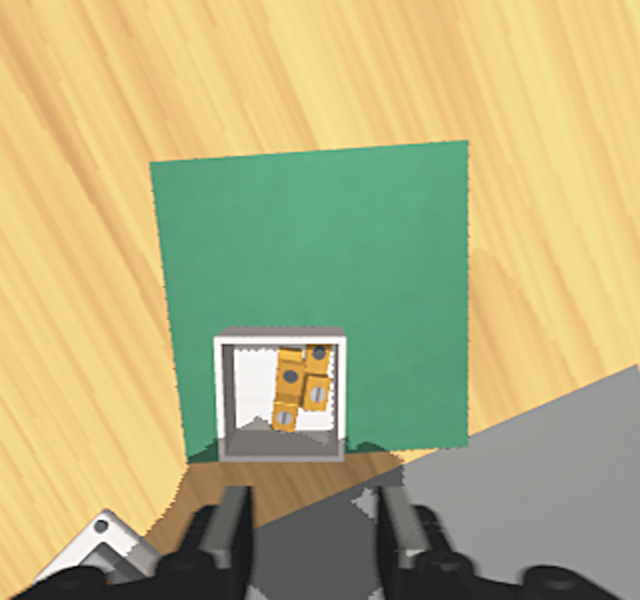

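View pics/t7.png

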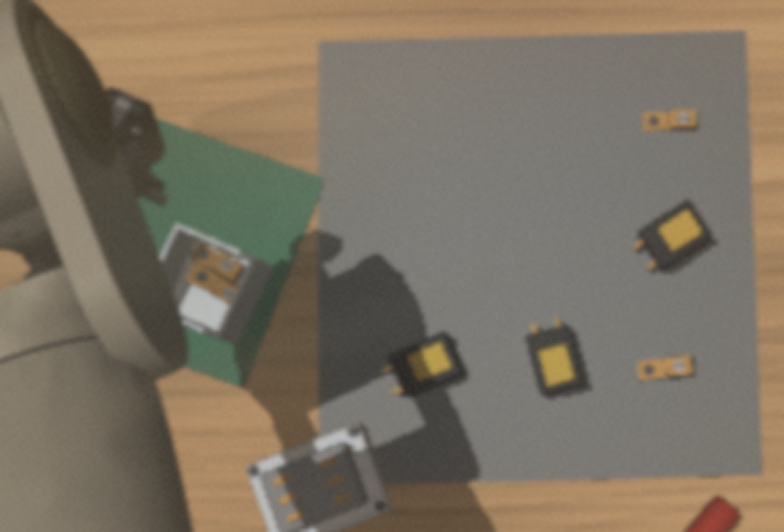

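move_arm(series=[[80,[-0.5,-3,0],[0,0,6.3]],[80,[-1,-3,0],[0,0,6.3]],[80,[-1.5,-3,0],[0,0,6.3]],[80,[-1.5,-3,-1],[0,0,6.3]],[80,[-1.5,-2,-1.5],[0,0,6.3]],[80,[-1.5,-1.7,-1.5],[0,0,6.3]],[80,[0,0,-1],[0,0,6.2]],[80,[0,0,0],[0,0,0]],[80,[0,0,0],[0,0,0]]])

```text
time_s: 31.75
position: [0.4547, 0.1934, 0.1524]
tool_rot: [[-0.324, 0.946, -0.01], [0.946, 0.324, -0.007], [-0.003, -0.011, -1.0]]
ft_force: [0.1, 1.4, -0.4]
grip_width: 0.0587
```

```bash
python3 -c "
from h import *
im=snap('wrist','w18.png',(100,100,460,340),2);st()
for p in [(.456,.194,.026)]:
  u=proj(im,p);print((u[0]-100)*2,(u[1]-100)*2)
import pickle;pickle.dump(im,open('w.pkl','wb'))"
```

```text
t 31.8 p [0.4552 0.1937 0.153 ] yaw(y) 18.9 z [-0.008 -0.006 -1.   ] w 0.0588 F [ 0.2  0.9 -0.1] q [ 9. 22. 91. -0. 68. -9.]
358.7341424481183 208.03004204580816
```

View pics/w18.png

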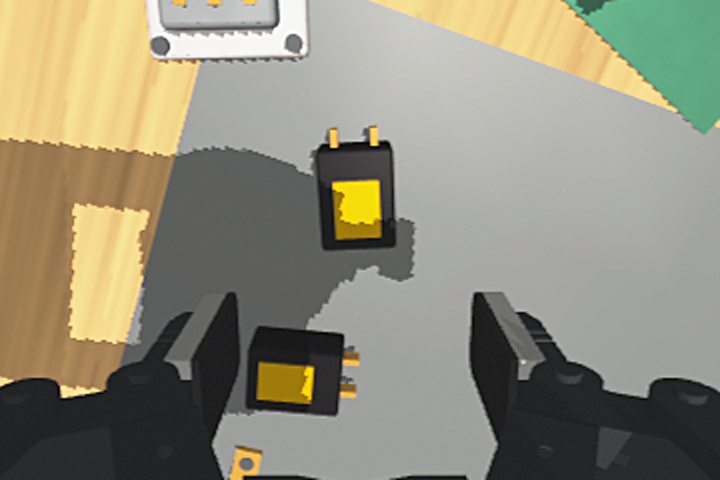

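move_arm(newtons=50, series=[[80,[0,0.4,-2.5],[0,0,0]],[80,[0,0,-3.5],[0,0,0]],[80,[0,0,-3.5],[0,0,0]],[80,[0,0,-2.5],[0,0,0]],[80,[0,0,-1.5],[0,0,0]],[255,[0,0,0],[0,0,0]],[255,[0,0,0],[0,0,0]],[255,[0,0,0],[0,0,0]],[255,[0,0,0],[0,0,0]],[255,[0,0,0],[0,0,0]]])

```text
time_s: 32.63
position: [0.4555, 0.1976, 0.019]
tool_rot: [[-0.327, 0.945, -0.006], [0.945, 0.327, -0.006], [-0.004, -0.007, -1.0]]
ft_force: [-0.3, -0.4, -0.9]
grip_width: 0.0329
```

move_arm(series=[[255,[0,0,3],[0,0,0]],[255,[0,0,4],[0,0,0]],[255,[0,0,4],[0,0,0]],[255,[0,0,4],[0,0,0]],[255,[0,-2,2],[0,0,-3]],[255,[0.5,-4,0],[0,0,-4]],[255,[0.5,-4,0],[0,0,-4]],[255,[0.5,-4,0],[0,0,-4]],[255,[1,-4,0],[0,0,-4]],[255,[1,-4,0],[0,0,0]]])

```text
time_s: 33.47
position: [0.4897, -0.0245, 0.1889]
tool_rot: [[0.002, 1.0, -0.008], [1.0, -0.002, -0.004], [-0.004, -0.008, -1.0]]
ft_force: [1.6, 0.3, -0.4]
grip_width: 0.0328
```

move_arm(series=[[255,[0.5,-4,0],[0,0,0]],[255,[0.5,-4,0],[0,0,0]],[255,[0.5,-4,0],[0,0,0]],[255,[0.5,-4,0],[0,0,0]],[255,[0.5,-3.7,0],[0,0,0]],[255,[0.5,0,0],[0,0,0]],[255,[0,0,0],[0,0,0]],[255,[0,0,0],[0,0,0]]])

```text
time_s: 34.13
position: [0.5196, -0.219, 0.1882]
tool_rot: [[-0.002, 1.0, -0.01], [1.0, 0.002, -0.003], [-0.003, -0.01, -1.0]]
ft_force: [0.2, -0.1, -0.7]
grip_width: 0.0331
```

```bash
python3 -c "
from h import *
im=snap('wrist','w19.png');st()
im=snap('top','t8.png')
for p in [(.475,-.185,.078),(.475,-.385,.078),(.635,-.185,.1),(.635,-.385,.1)]: print(proj(im,p))"
```

```text
t 34.18 p [ 0.5196 -0.2185  0.1883] yaw(y) 0.2 z [-0.01  -0.003 -1.   ] w 0.0328 F [ 0.1 -0.3 -0.3] q [-35.  26.  77.  -0.  77. -35.]
(np.float64(392.27415631808094), np.float64(221.12611776199833))
(np.float64(494.39296854007534), np.float64(218.3405234807385))
(np.float64(390.3002794585961), np.float64(138.4895143996426))
(np.float64(492.66192970249574), np.float64(135.7072505786113))
```

View pics/w19.png

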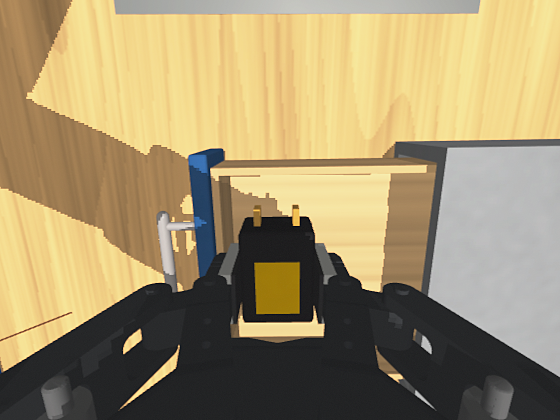

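View pics/t8.png

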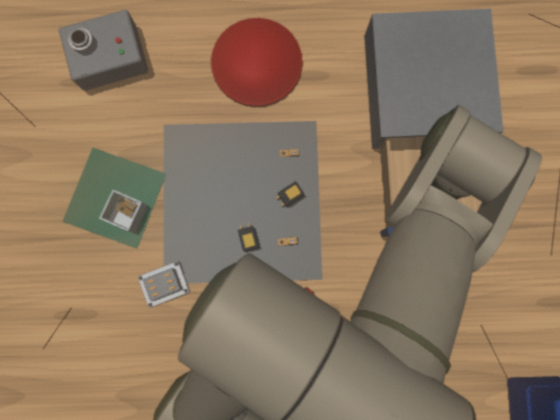

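```bash
python3 -c "
from h import *
im=env.get_image('wrist')
for n,u,v,z in [('front far inner top',224,152,.087),('front near inner',214,250,.087),('sidewall inner top L',232,174,.078),('side inner R',430,172,.078),('cab edge',445,147,.1),('cab edge near',425,320,.1)]: print(n,px(im,u,v,z).round(3))
st()"
```

```text
front far inner top [ 0.479 -0.171  0.087]
front near inner [ 0.467 -0.252  0.087]
sidewall inner top L [ 0.483 -0.189  0.078]
side inner R [ 0.642 -0.186  0.078]
cab edge [ 0.639 -0.165  0.1  ]
cab edge near [ 0.645 -0.308  0.1  ]
t 34.28 p [ 0.5197 -0.2182  0.1883] yaw(y) 0.2 z [-0.01  -0.003 -1.   ] w 0.0332 F [ 0.1  0.3 -1.4] q [-35.  26.  77.  -0.  77. -35.]
```

move_arm(series=[[255,[0,-1.6,-3],[0,0,0]],[255,[0,-1.6,-3],[0,0,0]],[255,[0,0,-3],[0,0,0]],[255,[0,0,-3],[0,0,0]],[255,[0,0,-1.2],[0,0,0]],[255,[0,0,0],[0,0,0]],[255,[0,0,0],[0,0,0]]])

```text
time_s: 34.87
position: [0.52, -0.2508, 0.0563]
tool_rot: [[-0.003, 1.0, -0.01], [1.0, 0.003, -0.003], [-0.003, -0.01, -1.0]]
ft_force: [0.7, 0.1, 0.0]
grip_width: 0.0333
```

move_arm(series=[[116,[0,0,0],[0,0,0]],[116,[0,0,0],[0,0,0]],[116,[0,0,0],[0,0,0]],[116,[0,0,3],[0,0,0]],[116,[0,0,4],[0,0,0]],[116,[0,0,4],[0,0,0]],[80,[0,1,3],[0,0,-7]],[80,[-0.5,3,0],[0,0,-7]],[80,[-0.5,3,0],[0,0,-7]],[80,[-0.7,4,0],[0,0,-7]]])

```text
time_s: 35.7
position: [0.5028, -0.1416, 0.1971]
tool_rot: [[0.475, 0.88, -0.008], [0.88, -0.475, -0.0], [-0.004, -0.007, -1.0]]
ft_force: [0.6, 0.6, -0.7]
grip_width: 0.059
```

move_arm(series=[[80,[-0.7,4,0],[0,0,-7]],[80,[-0.7,4,0],[0,0,-7]],[80,[-0.7,4,0],[0,0,-7]],[80,[-0.8,4,0],[0,0,-7]],[80,[-1,4,-1],[0,0,-7]],[80,[-1,4,-1.5],[0,0,-7]],[80,[-0.1,0.3,-1.5],[0,0,-7]],[80,[0,0,-1],[0,0,0]],[80,[0,0,0],[0,0,0]],[80,[0,0,0],[0,0,0]]])

```text
time_s: 36.53
position: [0.4574, 0.0842, 0.1496]
tool_rot: [[0.962, 0.272, -0.005], [0.272, -0.962, 0.008], [-0.003, -0.009, -1.0]]
ft_force: [-0.3, -0.1, 0.7]
grip_width: 0.0587
```

```bash
python3 -c "
from h import *
im=snap('wrist','w20.png',(100,100,460,340),2);st()
for p in [(.453,.103,.026)]:
  u=proj(im,p);print((u[0]-100)*2,(u[1]-100)*2)
im=snap('top','t9.png',(150,100,510,280),2.2)"
```

```text
t 36.58 p [0.4577 0.084  0.1499] yaw(y) -74.2 z [-0.004  0.008 -1.   ] w 0.0586 F [ 0.2 -0.6 -0.3] q [-4. 19. 96.  0. 65. 70.]
311.92782614679464 210.0606181815911
```

View pics/w20.png

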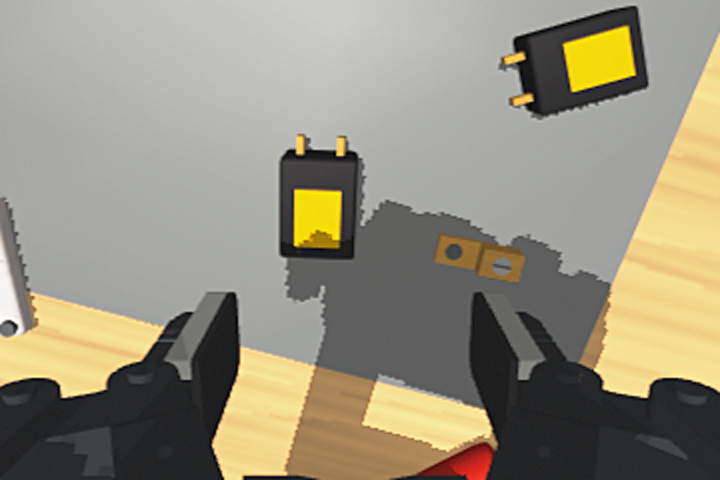

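View pics/t9.png

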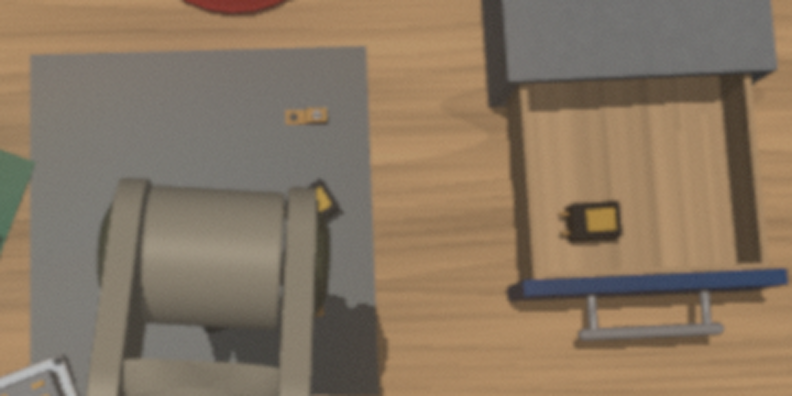

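move_arm(series=[[105,[-0.2,1.6,-1.5],[0,0,0]],[105,[0,0,-3.5],[0,0,0]],[105,[0,0,-3.5],[0,0,0]],[105,[0,0,-3],[0,0,0]],[105,[0,0,-1.6],[0,0,0]],[255,[0,0,0],[0,0,0]],[255,[0,0,0],[0,0,0]],[255,[0,0,0],[0,0,0]],[255,[0,0,0],[0,0,0]],[255,[0,0,0],[0,0,0]]])

```text
time_s: 37.47
position: [0.456, 0.1001, 0.0192]
tool_rot: [[0.963, 0.271, -0.003], [0.271, -0.963, 0.008], [-0.001, -0.009, -1.0]]
ft_force: [-0.3, 0.0, -0.9]
grip_width: 0.0328
```

move_arm(series=[[255,[0,0,3],[0,0,0]],[255,[0,0,4],[0,0,0]],[255,[0,0,4],[0,0,0]],[255,[0,0,4],[0,0,0]],[255,[0,-2,2],[0,0,-5]],[255,[0.5,-4,0],[0,0,-5]],[255,[0.5,-4,0],[0,0,-5]],[255,[0.5,-4,0],[0,0,-1]],[255,[0.5,-4,0],[0,0,0]],[255,[0.5,-4,0],[0,0,0]]])

```text
time_s: 38.3
position: [0.48, -0.1217, 0.189]
tool_rot: [[1.0, -0.005, -0.002], [-0.005, -1.0, 0.009], [-0.002, -0.009, -1.0]]
ft_force: [2.4, 0.0, -1.6]
grip_width: 0.0329
```

move_arm(series=[[255,[1,-4,0],[0,0,0]],[255,[1,-4,0],[0,0,0]],[255,[1,-4,0],[0,0,0]],[255,[1,-4,0],[0,0,0]],[255,[0.5,-4,0],[0,0,0]],[255,[0,-4,0],[0,0,0]],[255,[0,-1,0],[0,0,0]],[255,[0,0,0],[0,0,0]],[255,[0,0,0],[0,0,0]]])

```text
time_s: 39.05
position: [0.525, -0.3695, 0.1882]
tool_rot: [[1.0, -0.005, -0.003], [-0.005, -1.0, 0.01], [-0.003, -0.01, -1.0]]
ft_force: [0.2, 0.4, -0.9]
grip_width: 0.0327
```

```bash
python3 -c "
from h import *
im=snap('wrist','w21.png');st()"
```

```text
t 39.1 p [ 0.5252 -0.3686  0.1884] yaw(y) -90.2 z [-0.003  0.01  -1.   ] w 0.0331 F [ 0.4  0.4 -1.2] q [-46.  34.  63.   0.  83.  44.]
```

View pics/w21.png

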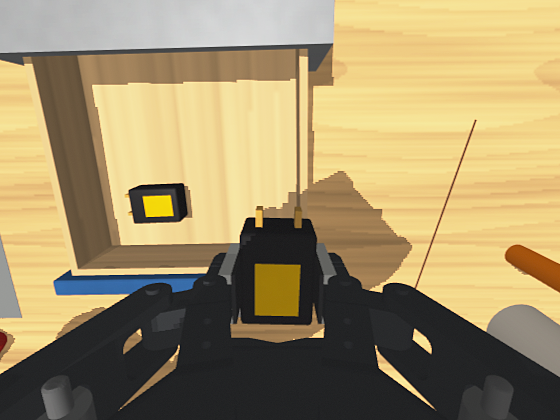

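move_arm(series=[[255,[0,4,-1],[0,0,0]],[255,[0,0,-3],[0,0,0]],[255,[0,0,-3],[0,0,0]],[255,[0,0,-3],[0,0,0]],[255,[0,0,-3.2],[0,0,0]],[255,[0,0,0],[0,0,0]],[255,[0,0,0],[0,0,0]],[116,[0,0,0],[0,0,0]],[116,[0,0,0],[0,0,0]],[116,[0,0,0],[0,0,0]]])

```text
time_s: 39.93
position: [0.526, -0.3302, 0.0582]
tool_rot: [[1.0, -0.004, -0.001], [-0.004, -1.0, 0.007], [-0.001, -0.007, -1.0]]
ft_force: [0.6, 0.4, 0.9]
grip_width: 0.0466
```

move_arm(series=[[116,[0,0,3],[0,0,0]],[116,[0,0,4],[0,0,0]],[116,[0,0,4],[0,0,0]],[80,[0,1,3],[0,0,7]],[80,[0,3,0],[0,0,7]],[80,[0,3,0],[0,0,7]],[80,[0,3,0],[0,0,7]],[80,[0.2,3,0],[0,0,7]],[80,[0.2,3,0],[0,0,7]],[80,[0.2,3,0],[0,0,7]]])

```text
time_s: 40.77
position: [0.5312, -0.1385, 0.1974]
tool_rot: [[0.655, 0.755, -0.007], [0.755, -0.655, 0.003], [-0.003, -0.007, -1.0]]
ft_force: [-0.2, 0.7, -0.8]
grip_width: 0.0584
```

move_arm(series=[[80,[0.2,3,0],[0,0,7]],[80,[0.2,3,0],[0,0,7]],[80,[0.2,3,0],[0,0,7]],[80,[0.2,3,0],[0,0,7]],[80,[0.2,2,-1],[0,0,7]],[80,[0.2,1,-1.5],[0,0,7]],[80,[0.4,0,-1.5],[0,0,7]],[80,[0,0,-1],[0,0,6]],[80,[0,0,0],[0,0,5]],[80,[0,0,0],[0,0,0]]])

```text
time_s: 41.6
position: [0.5473, 0.0103, 0.1466]
tool_rot: [[-0.324, 0.946, -0.007], [0.946, 0.324, -0.006], [-0.004, -0.009, -1.0]]
ft_force: [0.5, -0.4, -0.1]
grip_width: 0.0583
```

```bash
python3 -c "
from h import *
im=snap('wrist','w22.png',(100,100,460,340),2);st()
for p in [(.547,.011,.026)]:
  u=proj(im,p);print((u[0]-100)*2,(u[1]-100)*2)
im=snap('top','t10.png',(150,100,510,280),2.2)"
```

```text
t 41.65 p [0.5475 0.0102 0.147 ] yaw(y) 18.6 z [-0.006 -0.007 -1.   ] w 0.0584 F [ 0.9 -0.1  1.2] q [-11.  27.  83.  -0.  70. -30.]
354.55036994595594 209.8523965038023
```

View pics/w22.png

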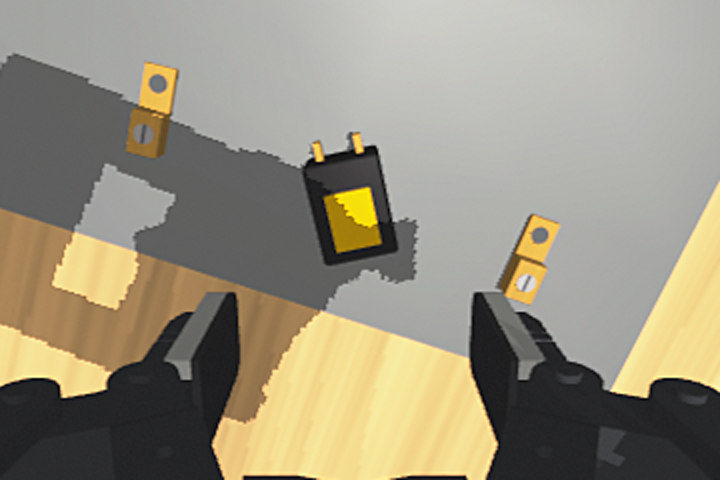

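View pics/t10.png

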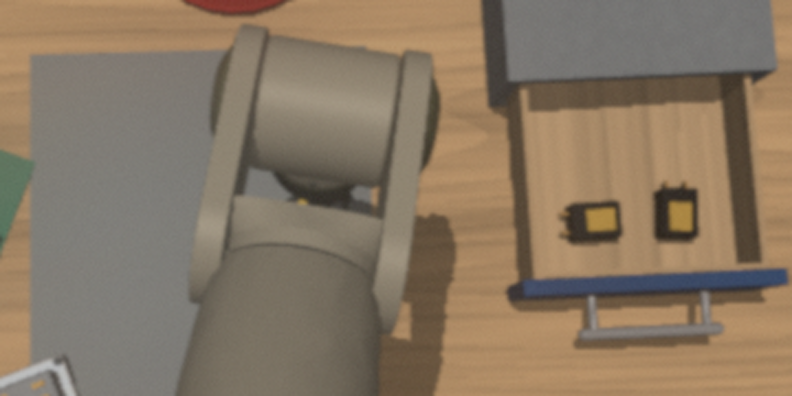

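move_arm(series=[[80,[-0.2,0.2,-2],[0,0,5.5]],[80,[0,0,-3],[0,0,5.5]],[80,[0,0,-3.5],[0,0,0]],[80,[0,0,-2.9],[0,0,0]],[80,[0,0,-1.5],[0,0,0]],[255,[0,0,0],[0,0,0]],[255,[0,0,0],[0,0,0]],[255,[0,0,0],[0,0,0]],[255,[0,0,0],[0,0,0]],[255,[0,0,0],[0,0,0]]])

```text
time_s: 42.53
position: [0.5459, 0.0121, 0.0183]
tool_rot: [[-0.496, 0.869, -0.004], [0.869, 0.496, -0.008], [-0.005, -0.008, -1.0]]
ft_force: [-0.3, 0.4, -1.0]
grip_width: 0.033
```

move_arm(series=[[255,[0,0,3],[0,0,0]],[255,[0,0,4],[0,0,0]],[255,[0,0,4],[0,0,0]],[255,[0,0,4],[0,0,0]],[255,[0.5,-2,2],[0,0,-5]],[255,[0.6,-4,0],[0,0,-5]],[255,[0.6,-4,0],[0,0,-5]],[255,[0.6,-4,0],[0,0,-5]],[255,[0.6,-4,0],[0,0,-5]],[255,[0.7,-4,0],[0,0,-5]]])

```text
time_s: 43.37
position: [0.5811, -0.2097, 0.188]
tool_rot: [[0.009, 1.0, -0.009], [1.0, -0.009, -0.004], [-0.004, -0.009, -1.0]]
ft_force: [0.7, -0.1, -0.6]
grip_width: 0.0327
```

move_arm(series=[[255,[0.6,-2.7,0],[0,0,0]],[255,[0,0,0],[0,0,0]],[255,[0,0,0],[0,0,0]],[255,[0,0,0],[0,0,0]]])

```text
time_s: 43.7
position: [0.5871, -0.2342, 0.1874]
tool_rot: [[0.004, 1.0, -0.009], [1.0, -0.004, -0.003], [-0.003, -0.009, -1.0]]
ft_force: [-0.5, 0.4, -0.1]
grip_width: 0.033
```

```bash
python3 -c "
from h import *
im=snap('wrist','w23.png');st()"
```

```text
t 43.75 p [ 0.5872 -0.2337  0.1875] yaw(y) -0.2 z [-0.009 -0.003 -1.   ] w 0.0328 F [-0.3  0.3 -1.4] q [-32.  33.  65.  -0.  82. -32.]
```

View pics/w23.png

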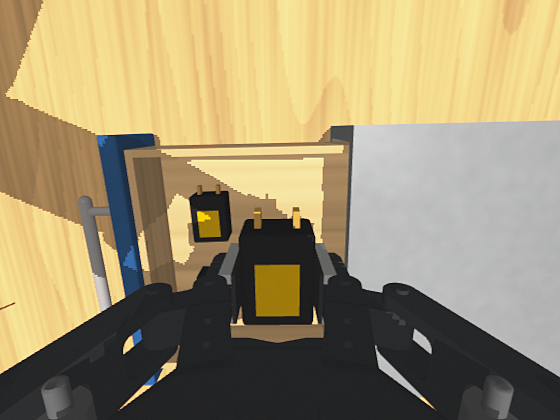

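move_arm(series=[[255,[-0.3,0,-3],[0,0,0]],[255,[0,0,-3],[0,0,0]],[255,[0,0,-3],[0,0,0]],[255,[0,0,-2],[0,0,0]],[255,[0,0,-1],[0,0,0]],[255,[0,0,0],[0,0,0]],[125,[0,0,0],[0,0,0]],[125,[0,0,0],[0,0,0]],[125,[0,0,0],[0,0,0]]])

```text
time_s: 44.5
position: [0.585, -0.235, 0.0688]
tool_rot: [[0.004, 1.0, -0.007], [1.0, -0.004, -0.005], [-0.005, -0.007, -1.0]]
ft_force: [0.2, 0.9, -0.3]
grip_width: 0.0437
```

move_arm(series=[[125,[0,0,3],[0,0,0]],[125,[0,0,4],[0,0,0]],[125,[0,0,4],[0,0,0]],[130,[0,2,2],[0,0,0]],[130,[0.5,4,0],[0,0,0]],[130,[0.5,4,0],[0,0,0]],[130,[0.6,4,0],[0,0,0]],[130,[1,4,-1],[0,0,0]],[130,[1,4,-1.5],[0,0,0]],[130,[1,2.6,-1.5],[0,0,2]]])

```text
time_s: 45.33
position: [0.63, 0.0118, 0.1595]
tool_rot: [[-0.032, 0.999, -0.006], [0.999, 0.032, -0.004], [-0.004, -0.006, -1.0]]
ft_force: [-0.0, -0.7, -0.3]
grip_width: 0.0417
```

move_arm(series=[[130,[0.5,0,-1],[0,0,0]],[130,[0,0,0],[0,0,0]],[130,[0,0,0],[0,0,0]]])

```text
time_s: 45.58
position: [0.6347, 0.0078, 0.1485]
tool_rot: [[-0.03, 1.0, -0.009], [1.0, 0.03, -0.004], [-0.004, -0.009, -1.0]]
ft_force: [-0.0, -0.1, -0.1]
grip_width: 0.042
```

```bash
python3 -c "
from h import *
im=snap('wrist','w24.png',(100,100,460,340),2);st()
for p in [(.635,.012,.008)]:
  u=proj(im,p);print((u[0]-100)*2,(u[1]-100)*2)
im=snap('top','t11.png',(50,100,510,280),1.7)"
```

```text
t 45.63 p [0.6348 0.0073 0.149 ] yaw(y) 1.7 z [-0.008 -0.004 -1.   ] w 0.0418 F [-0.1 -0.3  0.4] q [-10.  35.  68.  -0.  78. -11.]
355.9679503868158 192.3930190999405
```

```bash
cat >> h.py <<'E'
def blobs(im,roi,smin=90,amin=30,z=.008,hr=(10,35),vmin=40):
    x0,y0,x1,y1=roi;hsv=cv2.cvtColor(im["color"][y0:y1,x0:x1],cv2.COLOR_RGB2HSV)
    m=cv2.inRange(hsv,(hr[0],smin,vmin),(hr[1],255,255));m=cv2.morphologyEx(m,cv2.MORPH_CLOSE,np.ones((5,5)))
    for c in cv2.findContours(m,cv2.RETR_EXTERNAL,cv2.CHAIN_APPROX_NONE)[0]:
        if cv2.contourArea(c)<amin: continue
        b=cv2.boxPoints(cv2.minAreaRect(c))+[x0,y0]
        e=[(b[i]+b[(i+1)%4])/2 for i in range(4)]
        a,bb=(e[0],e[2]) if np.linalg.norm(e[0]-e[2])>np.linalg.norm(e[1]-e[3]) else (e[1],e[3])
        s1,s2=(e[1],e[3]) if a is e[0] else (e[0],e[2])
        P,Q=px(im,*a,z),px(im,*bb,z);S,T=px(im,*s1,z),px(im,*s2,z)
        print("px",b.mean(0).round(0),"xy",((P+Q)/2)[:2].round(4),"len",np.linalg.norm(P-Q).round(4),"wid",np.linalg.norm(S-T).round(4),"az",(np.degrees(np.arctan2(*(P-Q)[1::-1]))%180).round(1),"area",cv2.contourArea(c))
E
python3 - <<'E'
from h import *
im=env.get_image("wrist");print("wrist");blobs(im,(150,60,410,330))
im=env.get_image("top")
print("top all");blobs(im,(60,100,330,290),amin=12)
print("drawer");blobs(im,(390,130,500,232),smin=150,amin=20,z=.048)
# sample colours for reference
for fn in("t10.png",):
    a=cv2.imread("pics/"+fn);h=cv2.cvtColor(a,cv2.COLOR_BGR2HSV)
    print("patch",h[220,600],"floor",h[150,620],"mat",h[150,60])
c=cv2.cvtColor(im["color"],cv2.COLOR_RGB2HSV);print("cup area max sat rows",c[195:215:4,110:140:4,1])
st()
E
```

```text
wrist
px [276. 291.] xy [ 0.6367 -0.0884] len 0.1115 wid 0.0874 az 1.9 area 6664.5
px [182. 272.] xy [ 0.5415 -0.0704] len 0.0665 wid 0.0479 az 0.1 area 1709.5
px [278. 196.] xy [0.6352 0.0109] len 0.0424 wid 0.0143 az 89.7 area 626.0
px [378. 176.] xy [0.7272 0.021 ] len 0.218 wid 0.0575 az 96.8 area 10960.0
top all
px [126. 207.] xy [0.5266 0.3566] len 0.0325 wid 0.0271 az 62.1 area 144.5
px [322. 238.] xy [ 0.45   -0.0536] len 0.2106 wid 0.0271 az 177.8 area 713.5
px [320. 128.] xy [ 0.6842 -0.0561] len 0.0286 wid 0.015 az 177.8 area 57.5
px [268. 118.] xy [0.7103 0.0534] len 0.0172 wid 0.0132 az 88.4 area 38.0
px [153. 194.] xy [0.5557 0.299 ] len 0.403 wid 0.3945 az 0.1 area 11876.5
drawer
px [423. 199.] xy [ 0.52   -0.2572] len 0.0241 wid 0.018 az 97.9 area 87.0
px [459. 198.] xy [ 0.5209 -0.3294] len 0.0246 wid 0.0202 az 176.0 area 95.5
px [413. 169.] xy [ 0.584  -0.2401] len 0.0226 wid 0.0175 az 96.6 area 77.0
patch [ 19 154 174] floor [ 16  99 173] mat [ 22  22 128]
cup area max sat rows [[ 16  38  33  13  19  46  54  54]
 [ 20  40  49  59  58  22  10  45]
 [ 31  36  41 106 112  45  59   2]
 [ 34  32 105  72 109 101 108   3]
 [ 38  30  49 106 119 113  29  19]]
t 45.78 p [0.6347 0.0072 0.1492] yaw(y) 1.6 z [-0.008 -0.004 -1.   ] w 0.042 F [-0.2  0.1  0.1] q [-10.  35.  68.  -0.  78. -11.]
```

move_arm(newtons=40, series=[[130,[0,0.4,-2],[0,0,-2]],[130,[0,0,-3],[0,0,0]],[130,[0,0,-3.5],[0,0,0]],[130,[0,0,-3],[0,0,0]],[130,[0,0,-1.6],[0,0,0]],[255,[0,0,0],[0,0,0]],[255,[0,0,0],[0,0,0]],[255,[0,0,0],[0,0,0]],[255,[0,0,0],[0,0,0]],[255,[0,0,0],[0,0,0]]])

```text
time_s: 46.62
position: [0.6348, 0.0123, 0.0179]
tool_rot: [[0.005, 1.0, -0.008], [1.0, -0.005, -0.004], [-0.004, -0.008, -1.0]]
ft_force: [-0.6, 0.4, -0.0]
grip_width: 0.0125
```

move_arm(series=[[255,[0,0,3],[0,0,0]],[255,[0,0,4],[0,0,0]],[255,[0,0,4],[0,0,0]],[255,[0,0,4],[0,0,0]],[255,[-0.3,-2,2],[0,0,0]],[255,[-0.6,-4,0],[0,0,0]],[255,[-0.6,-4,0],[0,0,0]],[255,[-0.6,-4,0],[0,0,0]],[255,[-0.6,-4,0],[0,0,0]],[255,[-0.6,-4,0],[0,0,0]]])

```text
time_s: 47.45
position: [0.6009, -0.2093, 0.1877]
tool_rot: [[0.004, 1.0, -0.009], [1.0, -0.004, -0.004], [-0.004, -0.009, -1.0]]
ft_force: [-0.3, -0.1, -0.2]
grip_width: 0.0126
```

move_arm(series=[[255,[-0.6,-4,0],[0,0,0]],[255,[-0.6,-4,0],[0,0,0]],[255,[0,-1.6,0],[0,0,0]],[255,[0,0,0],[0,0,0]],[255,[0,0,0],[0,0,0]]])

```text
time_s: 47.87
position: [0.5894, -0.3038, 0.187]
tool_rot: [[0.006, 1.0, -0.01], [1.0, -0.006, -0.003], [-0.003, -0.01, -1.0]]
ft_force: [-0.6, 0.4, 0.1]
grip_width: 0.0121
```

```bash
python3 -c "
from h import *
im=env.get_image('wrist');st();h=cv2.cvtColor(im['color'],cv2.COLOR_RGB2HSV)
print(h[225:300:12,278])"
```

```text
t 47.92 p [ 0.5897 -0.3026  0.1871] yaw(y) -0.2 z [-0.01  -0.003 -1.   ] w 0.0122 F [-0.4 -0.  -0.7] q [-37.  36.  59.  -0.  85. -37.]
[[ 18 163 149]
 [100  11  68]
 [ 18 166 146]
 [ 18 156 106]
 [ 18 163 142]
 [  0   8  96]
 [ 18 164 143]]
```

move_arm(series=[[255,[0,0,-3],[0,0,0]],[255,[0,0,-3],[0,0,0]],[255,[0,0,-3],[0,0,0]],[255,[0,0,-3],[0,0,0]],[255,[0,0,-0.9],[0,0,0]],[255,[0,0,0],[0,0,0]],[180,[0,0,0],[0,0,0]],[180,[0,0,0],[0,0,0]],[180,[0,0,0],[0,0,0]]])

```text
time_s: 48.67
position: [0.5905, -0.3038, 0.0602]
tool_rot: [[0.004, 1.0, -0.007], [1.0, -0.004, -0.006], [-0.006, -0.007, -1.0]]
ft_force: [-0.0, -0.1, 0.7]
grip_width: 0.025
```

move_arm(series=[[180,[0,0,3],[0,0,0]],[180,[0,0,4],[0,0,0]],[180,[0,0,4],[0,0,0]],[130,[-0.6,2,2],[0,0,0]],[130,[-1.8,4,0],[0,0,0]],[130,[-1.8,4,0],[0,0,0]],[130,[-1.8,4,0],[0,0,0]],[130,[-1.8,4,0],[0,0,0]],[130,[-1.8,4,0],[0,0,0]],[130,[-1.8,4,-1],[0,0,0]]])

```text
time_s: 49.5
position: [0.4811, -0.0552, 0.1812]
tool_rot: [[0.005, 1.0, -0.004], [1.0, -0.005, -0.005], [-0.005, -0.004, -1.0]]
ft_force: [1.5, 0.4, 0.5]
grip_width: 0.042
```

move_arm(series=[[130,[-1.8,4,-1],[0,0,0]],[130,[-1.2,2,-2],[0,0,3]],[130,[0,0,-0.5],[0,0,0]],[130,[0,0,0],[0,0,0]],[130,[0,0,0],[0,0,0]]])

```text
time_s: 49.92
position: [0.4538, -0.0001, 0.1455]
tool_rot: [[-0.047, 0.999, -0.007], [0.999, 0.047, -0.005], [-0.004, -0.007, -1.0]]
ft_force: [-0.3, -0.5, -0.4]
grip_width: 0.0417
```

```bash
python3 - <<'E'
from h import *
im=env.get_image("wrist");st();print("wrist");blobs(im,(150,60,410,330))
print("exp",proj(im,(.447,.021,.008)))
im=env.get_image("top")
print("drawer");blobs(im,(390,130,500,232),smin=130,amin=10,z=.048)
print("cup");blobs(im,(100,190,145,225),smin=80,amin=10,z=.02)
E
```

```text
t 49.97 p [ 0.454  -0.0005  0.1456] yaw(y) 2.7 z [-0.007 -0.005 -1.   ] w 0.042 F [ 0.1 -0.4 -0.2] q [-15.  19.  98.  -0.  64. -17.]
wrist
px [373. 273.] xy [ 0.5516 -0.0681] len 0.0726 wid 0.0426 az 0.1 area 1733.0
px [276. 288.] xy [ 0.4573 -0.09  ] len 0.1096 wid 0.0925 az 3.0 area 7068.0
px [271. 179.] xy [0.447  0.0199] len 0.0418 wid 0.0145 az 94.5 area 661.5
px [184. 176.] xy [0.3684 0.0074] len 0.216 wid 0.0627 az 88.0 area 7736.5
exp (np.float64(270.7998475678222), np.float64(178.21980763922116))
drawer
px [423. 199.] xy [ 0.5209 -0.2564] len 0.0283 wid 0.0205 az 88.4 area 127.5
px [459. 198.] xy [ 0.5209 -0.3294] len 0.0287 wid 0.0202 az 176.0 area 131.5
px [444. 166.] xy [ 0.5866 -0.3024] len 0.0265 wid 0.0104 az 88.4 area 21.5
px [413. 168.] xy [ 0.5852 -0.24  ] len 0.0285 wid 0.0208 az 88.4 area 120.5
cup
px [126. 206.] xy [0.5258 0.3541] len 0.0369 wid 0.028 az 64.2 area 174.0
```

move_arm(series=[[130,[-0.7,2,-1],[0,0,2]],[130,[0,0,-3],[0,0,0]],[130,[0,0,-3.5],[0,0,0]],[130,[0,0,-3],[0,0,0]],[130,[0,0,-2.3],[0,0,0]],[255,[0,0,0],[0,0,0]],[255,[0,0,0],[0,0,0]],[255,[0,0,0],[0,0,0]],[255,[0,0,0],[0,0,0]],[255,[0,0,0],[0,0,0]]])

```text
time_s: 50.85
position: [0.4461, 0.0202, 0.017]
tool_rot: [[-0.082, 0.997, -0.008], [0.997, 0.082, -0.004], [-0.004, -0.009, -1.0]]
ft_force: [0.1, -0.1, -0.2]
grip_width: 0.0126
```

move_arm(series=[[255,[0,0,3],[0,0,0]],[255,[0,0,4],[0,0,0]],[255,[0,0,4],[0,0,0]],[255,[0,0,4],[0,0,0]],[255,[1,-2.5,2],[0,0,-2]],[255,[1.5,-3.8,0],[0,0,-2.5]],[255,[1.5,-3.8,0],[0,0,0]],[255,[1.5,-3.8,0],[0,0,0]],[255,[1.5,-3.8,0],[0,0,0]],[255,[1.5,-3.8,0],[0,0,0]]])

```text
time_s: 51.68
position: [0.5309, -0.1965, 0.187]
tool_rot: [[-0.004, 1.0, -0.009], [1.0, 0.004, -0.004], [-0.004, -0.009, -1.0]]
ft_force: [0.5, 1.3, 0.4]
grip_width: 0.013
```

move_arm(series=[[255,[1.5,-3.8,0],[0,0,0]],[255,[1.5,-3.8,0],[0,0,0]],[255,[1.5,-3.9,0],[0,0,0]],[255,[1.1,-4,0],[0,0,0]],[255,[0,0,0],[0,0,0]],[255,[0,0,0],[0,0,0]]])

```text
time_s: 52.18
position: [0.5863, -0.3512, 0.1856]
tool_rot: [[-0.002, 1.0, -0.01], [1.0, 0.002, -0.003], [-0.003, -0.01, -1.0]]
ft_force: [-0.1, 0.7, 0.1]
grip_width: 0.0125
```

```bash
python3 -c "
from h import *
im=env.get_image('wrist');st();h=cv2.cvtColor(im['color'],cv2.COLOR_RGB2HSV)
print(h[225:300:12,278])"
```

```text
t 52.23 p [ 0.5864 -0.3496  0.1861] yaw(y) 0.2 z [-0.01  -0.003 -1.   ] w 0.0127 F [ 0.1 -0.2  0.2] q [-41.  38.  56.  -0.  87. -41.]
[[ 18 165 145]
 [100  11  69]
 [ 18 162 145]
 [ 18 163 108]
 [ 18 166 140]
 [  0   5  94]
 [ 18 166 140]]
```

move_arm(series=[[255,[0,0,-3],[0,0,0]],[255,[0,0,-3],[0,0,0]],[255,[0,0,-3],[0,0,0]],[255,[0,0,-3],[0,0,0]],[255,[0,0,-0.8],[0,0,0]],[255,[0,0,0],[0,0,0]],[180,[0,0,0],[0,0,0]],[180,[0,0,0],[0,0,0]],[180,[0,0,0],[0,0,0]]])

```text
time_s: 52.98
position: [0.5875, -0.3498, 0.0608]
tool_rot: [[-0.004, 1.0, -0.007], [1.0, 0.004, -0.006], [-0.006, -0.007, -1.0]]
ft_force: [-0.8, 0.7, -0.4]
grip_width: 0.0251
```

move_arm(series=[[180,[0,0,3],[0,0,0]],[180,[0,0,4],[0,0,0]],[180,[0,0,4],[0,0,0]],[180,[0,0,2],[0,0,0]],[255,[-3.5,1,0],[0,0,0]],[255,[-4,1,0],[0,0,0]],[255,[-4,1,0],[0,0,0]],[255,[-4,1,0],[0,0,0]],[255,[-4,1,0],[0,0,0]],[255,[-3.3,1.2,0],[0,0,0]]])

```text
time_s: 53.82
position: [0.3566, -0.2867, 0.1896]
tool_rot: [[-0.004, 1.0, -0.008], [1.0, 0.004, -0.006], [-0.006, -0.008, -1.0]]
ft_force: [0.7, -1.4, 0.6]
grip_width: 0.0002
```

move_arm(series=[[255,[0,0,0],[0,0,0]],[255,[0,0,0],[0,0,0]]])

```text
time_s: 53.98
position: [0.3579, -0.2873, 0.1901]
tool_rot: [[-0.003, 1.0, -0.008], [1.0, 0.003, -0.006], [-0.006, -0.008, -1.0]]
ft_force: [0.8, -0.7, 0.6]
grip_width: -0.0002
```

```bash
python3 - <<'E'
from h import *
st();im=env.get_image("top")
print("drawer");blobs(im,(390,130,500,232),smin=125,amin=8,z=.04)
print("cup");blobs(im,(100,190,145,225),smin=80,amin=10,z=.02)
print("mat");blobs(im,(166,126,316,276),smin=70,amin=8)
h=cv2.cvtColor(im["color"],cv2.COLOR_RGB2HSV);m=(h[126:276,166:316,2]<60).sum();print("dark px on mat",m)
b=cv2.inRange(h[200:270,370:540],(100,100,30),(125,255,255));ys,xs=np.nonzero(b);print("blue board px",xs.min()+370,xs.max()+370,ys.min()+200,ys.max()+200)
for p in [(.415,-.23,.062),(.415,-.35,.062)]: print(proj(im,p))
g=cv2.cvtColor(im["color"],cv2.COLOR_RGB2HSV)[236:262,410:485]
print("handle low-sat rows:",[(236+i,int((r[:,1]<60).sum())) for i,r in enumerate(g)])
E
```

```text
t 53.98 p [ 0.3579 -0.2873  0.1901] yaw(y) 0.1 z [-0.008 -0.006 -1.   ] w -0.0002 F [ 0.8 -0.7  0.6] q [-53.  16.  93.  -1.  71. -53.]
drawer
px [423. 200.] xy [ 0.5209 -0.2587] len 0.0285 wid 0.0227 az 88.4 area 133.0
px [460. 198.] xy [ 0.5219 -0.3333] len 0.0289 wid 0.0224 az 176.0 area 134.5
px [450. 167.] xy [ 0.5867 -0.3173] len 0.076 wid 0.0126 az 88.4 area 118.5
px [413. 168.] xy [ 0.5862 -0.2422] len 0.0287 wid 0.0221 az 93.7 area 126.0
cup
px [126. 207.] xy [0.5255 0.3535] len 0.0337 wid 0.028 az 64.2 area 165.5
mat
dark px on mat 0
blue board px 434 506 223 230
(np.float64(414.921328715013), np.float64(251.52472346135164))
(np.float64(475.6778671562787), np.float64(249.8651919053858))
handle low-sat rows: [(236, 9), (237, 9), (238, 8), (239, 8), (240, 8), (241, 8), (242, 8), (243, 8), (244, 7), (245, 13), (246, 16), (247, 26), (248, 45), (249, 68), (250, 70), (251, 68), (252, 66), (253, 40), (254, 15), (255, 9), (256, 10), (257, 10), (258, 8), (259, 7), (260, 5), (261, 0)]
```

move_arm(series=[[255,[0,-0.2,-3],[0,0,0]],[255,[0,0,-3],[0,0,0]],[255,[0,0,-3],[0,0,0]],[255,[0,0,-2.5],[0,0,0]],[255,[0,0,-1.5],[0,0,0]],[255,[1,0,0],[0,0,0]],[255,[1,0,0],[0,0,0]],[255,[1,0,0],[0,0,0]],[255,[1,0,0],[0,0,0]],[255,[0,0,0],[0,0,0]]])

```text
time_s: 54.87
position: [0.4013, -0.2899, 0.0595]
tool_rot: [[-0.006, 1.0, -0.007], [1.0, 0.006, -0.006], [-0.006, -0.007, -1.0]]
ft_force: [-0.8, -0.7, -0.0]
grip_width: -0.0003
```

```bash
python3 - <<'E'
from h import *
st();im=env.get_image("top");h=cv2.cvtColor(im["color"],cv2.COLOR_RGB2HSV)
b=cv2.inRange(h[150:270,370:540],(100,100,30),(125,255,255));ys,xs=np.nonzero(b);print("blue",xs.min()+370,xs.max()+370,ys.min()+150,ys.max()+150)
E
```

```text
t 54.87 p [ 0.4013 -0.2899  0.0595] yaw(y) 0.3 z [-0.007 -0.006 -1.   ] w -0.0003 F [-0.8 -0.7 -0. ] q [-49.  30.  98.  -1.  53. -49.]
blue 391 457 221 227
```

move_arm(series=[[255,[1,0,0],[0,0,0]],[255,[1.5,0,0],[0,0,0]],[255,[1.5,0,0],[0,0,0]],[255,[1.5,0,0],[0,0,0]],[255,[1.5,0,0],[0,0,0]],[255,[1.5,0,0],[0,0,0]],[255,[1.5,0,0],[0,0,0]],[255,[1.5,0,0],[0,0,0]],[255,[1,0,0],[0,0,0]],[255,[1,0,0],[0,0,0]]])

```text
time_s: 55.75
position: [0.5345, -0.289, 0.0586]
tool_rot: [[-0.004, 1.0, -0.01], [1.0, 0.004, -0.003], [-0.003, -0.01, -1.0]]
ft_force: [-1.4, 1.6, 1.1]
grip_width: -0.0001
```

move_arm(series=[[255,[0.6,0,0],[0,0,0]],[255,[0.6,0,0],[0,0,0]],[255,[0.4,0,0],[0,0,0]],[255,[0,0,0],[0,0,0]]])

```text
time_s: 56.08
position: [0.5503, -0.2894, 0.0585]
tool_rot: [[-0.004, 1.0, -0.009], [1.0, 0.004, -0.004], [-0.004, -0.009, -1.0]]
ft_force: [-1.5, 0.4, -0.8]
grip_width: -0.0004
```

move_arm(series=[[255,[0.3,0,0],[0,0,0]],[255,[0.3,0,0],[0,0,0]],[255,[0,0,0],[0,0,0]]])

```text
time_s: 56.33
position: [0.5561, -0.2895, 0.0585]
tool_rot: [[-0.004, 1.0, -0.009], [1.0, 0.004, -0.004], [-0.004, -0.009, -1.0]]
ft_force: [-0.4, -0.3, 0.4]
grip_width: -0.0
```

move_arm(series=[[255,[0.3,0,0],[0,0,0]],[255,[0.3,0,0],[0,0,0]],[255,[0,0,0],[0,0,0]]])

```text
time_s: 56.58
position: [0.5623, -0.2894, 0.0585]
tool_rot: [[-0.004, 1.0, -0.009], [1.0, 0.004, -0.004], [-0.004, -0.009, -1.0]]
ft_force: [-0.3, 0.1, -0.2]
grip_width: 0.0001
```

move_arm(series=[[255,[0.2,0,0],[0,0,0]],[255,[0.2,0,0],[0,0,0]],[255,[0,0,0],[0,0,0]]])

```text
time_s: 56.83
position: [0.5661, -0.2894, 0.0585]
tool_rot: [[-0.004, 1.0, -0.009], [1.0, 0.004, -0.004], [-0.004, -0.009, -1.0]]
ft_force: [0.5, -0.5, -0.3]
grip_width: -0.0003
```

move_arm(series=[[255,[0.2,0,0],[0,0,0]],[255,[0.2,0,0],[0,0,0]],[255,[0,0,0],[0,0,0]]])

```text
time_s: 57.08
position: [0.5701, -0.2894, 0.0584]
tool_rot: [[-0.004, 1.0, -0.009], [1.0, 0.004, -0.004], [-0.004, -0.009, -1.0]]
ft_force: [-0.3, 0.4, 0.5]
grip_width: -0.0003
```

```bash
python3 - <<'E'
from h import *
st()
im=env.get_image("top");h=cv2.cvtColor(im["color"],cv2.COLOR_RGB2HSV)
b=cv2.inRange(h[100:270,370:540],(100,100,30),(125,255,255));n,l,s,c=cv2.connectedComponentsWithStats(b)
for r in s[1:]:
    if r[4]>15:print("blue comp",r+[370,100,0,0,0])
for x in(.627,.47): print(x,[np.round(proj(im,(x,y,.087))) for y in(-.17,-.4)])
im=env.get_image("wrist");h=cv2.cvtColor(im["color"],cv2.COLOR_RGB2HSV)
b=cv2.inRange(h,(100,100,30),(125,255,255));n,l,s,c=cv2.connectedComponentsWithStats(b)
for r in s[1:]:
    if r[4]>60:
        print("wrist blue",r); 
        x0,y0,w,hh=r[:4];print([px(im,u,y0+2,.087).round(3) for u in (x0,x0+w)])
E
```

```text
t 57.08 p [ 0.5701 -0.2894  0.0584] yaw(y) 0.2 z [-0.009 -0.004 -1.   ] w -0.0003 F [-0.3  0.4  0.5] q [-37.  41.  73.  -1.  67. -37.]
blue comp [383 138  57   8 311]
0.627 [array([381., 144.]), array([498., 141.])]
0.47 [array([386., 223.]), array([504., 220.])]
wrist blue [  365     0   143   327 32274]
[array([ 0.596, -0.188,  0.087]), array([ 0.638, -0.188,  0.087])]
wrist blue [366 323  25  27 315]
[array([ 0.606, -0.298,  0.087]), array([ 0.616, -0.298,  0.087])]
```

move_arm(series=[[255,[0.2,0,0],[0,0,0]],[255,[0.2,0,0],[0,0,0]],[255,[0,0,0],[0,0,0]]])

```text
time_s: 57.43
position: [0.5732, -0.2893, 0.0584]
tool_rot: [[-0.004, 1.0, -0.012], [1.0, 0.004, -0.003], [-0.003, -0.012, -1.0]]
ft_force: [-4.9, 0.8, 1.6]
grip_width: -0.0
```

move_arm(series=[[255,[0.2,0,0],[0,0,0]],[255,[0,0,0],[0,0,0]]])

```text
time_s: 57.6
position: [0.5735, -0.2893, 0.0583]
tool_rot: [[-0.004, 1.0, -0.016], [1.0, 0.004, -0.002], [-0.002, -0.016, -1.0]]
ft_force: [-13.6, 0.2, 6.0]
grip_width: -0.0
```

move_arm(series=[[255,[0.2,0,0],[0,0,0]],[255,[0,0,0],[0,0,0]]])

```text
time_s: 57.77
position: [0.5738, -0.2893, 0.0583]
tool_rot: [[-0.004, 1.0, -0.02], [1.0, 0.004, -0.001], [-0.001, -0.02, -1.0]]
ft_force: [-22.7, 0.1, 10.7]
grip_width: -0.0004
```

move_arm(series=[[255,[-0.5,0,0],[0,0,0]],[255,[-1.5,0,0],[0,0,0]],[255,[-4,0,0],[0,0,0]],[255,[-4,0,0],[0,0,0]],[255,[-4,0,2],[0,0,0]],[255,[-4,1,4],[0,0,0]],[255,[0,2,4],[0,0,0]],[255,[0,2,4],[0,0,0]],[255,[0,0,0],[0,0,0]],[255,[0,0,0],[0,0,0]]])

```text
time_s: 58.6
position: [0.4122, -0.2448, 0.1826]
tool_rot: [[-0.005, 1.0, -0.006], [1.0, 0.005, -0.007], [-0.007, -0.006, -1.0]]
ft_force: [0.1, -0.3, -0.0]
grip_width: -0.0002
```

```bash
python3 - <<'E'
from h import *
import pickle
st();im=env.get_image("top");t0=pickle.load(open("top.pkl","rb"))
for n,i in(("start",t0),("now",im)):
    h=cv2.cvtColor(i["color"],cv2.COLOR_RGB2HSV)
    b=cv2.inRange(h[100:270,370:540],(100,100,30),(125,255,255));ys,xs=np.nonzero(b);k=np.abs(xs-60)<6
    print(n,"blue cols",xs.min()+370,xs.max()+370,"rows@430",ys[k].min()+100,ys[k].max()+100)
    r=ys[k].max()+100
    print(" near edge x",px(i,430,r,.087).round(3))
    w=cv2.inRange(h[180:245,90:160],(0,0,150),(180,45,255));print(" white px cup area",(w>0).sum())
d=cv2.absdiff(im["color"],t0["color"]).max(2)
print("relay diff",d[262:308,136:192].mean(),(d[262:308,136:192]>60).sum())
print("cup lugs");blobs(im,(100,190,145,225),smin=80,amin=10,z=.02)
print("grey mat");blobs(im,(166,126,316,276),smin=70,amin=8)
h=cv2.cvtColor(im["color"],cv2.COLOR_RGB2HSV)
g=cv2.inRange(h[130:260,50:180],(50,60,30),(90,255,255));print("green px",(g>0).sum())
c=cv2.inRange(h[180:240,90:160],(0,0,60),(180,60,255));n,l,s,cc=cv2.connectedComponentsWithStats(c)
for r,q in zip(s[1:],cc[1:]):
    if r[4]>100:print("cup blob",r+[90,180,0,0,0],px(im,q[0]+90,q[1]+180,.05).round(3))
E
```

```text
t 58.6 p [ 0.4122 -0.2448  0.1826] yaw(y) 0.3 z [-0.006 -0.007 -1.   ] w -0.0002 F [ 0.1 -0.3 -0. ] q [-45.  18.  91.  -1.  70. -45.]Traceback (most recent call last):
  File "<stdin>", line 7, in <module>
    return umr_minimum(a, axis, None, out, keepdims, initial, where)
ValueError: zero-size array to reduction operation minimum which has no identity
```

move_arm(series=[[255,[-1,3,1],[0,0,0]],[255,[-1,4,1],[0,0,0]],[255,[-1,4,1],[0,0,0]],[255,[-1,4,1],[0,0,0]],[255,[-1,4,1],[0,0,0]],[255,[-1,3,0],[0,0,0]],[255,[0,0,0],[0,0,0]]])

```text
time_s: 59.23
position: [0.3501, -0.024, 0.2291]
tool_rot: [[-0.008, 1.0, -0.012], [1.0, 0.008, -0.002], [-0.001, -0.012, -1.0]]
ft_force: [0.6, -0.6, 0.2]
grip_width: -0.0004
```

```bash
cat > chk.py <<'E'
from h import *
import pickle
st();im=env.get_image("top");t0=pickle.load(open("top.pkl","rb"))
for n,i in(("start",t0),("now",im)):
    h=cv2.cvtColor(i["color"],cv2.COLOR_RGB2HSV)
    b=cv2.inRange(h[100:270,370:540],(100,100,30),(125,255,255));ys,xs=np.nonzero(b)
    print(n,"blue cols",xs.min()+370,xs.max()+370,"rows",ys.min()+100,ys.max()+100)
    for u in(395,430,470,495):
        k=np.abs(xs+370-u)<3
        if k.any():print("  u",u,"x far",px(i,u,ys[k].min()+100,.087)[0].round(3),"near",px(i,u,ys[k].max()+100,.087)[0].round(3))
d=cv2.absdiff(im["color"],t0["color"]).max(2)
print("relay diff",d[262:308,136:192].mean(),(d[262:308,136:192]>60).sum())
print("cup lugs");blobs(im,(100,190,145,225),smin=80,amin=10,z=.02)
print("grey mat");blobs(im,(166,126,316,276),smin=70,amin=8)
h=cv2.cvtColor(im["color"],cv2.COLOR_RGB2HSV)
c=cv2.inRange(h[140:260,50:180],(50,60,30),(90,255,255));cs=max(cv2.findContours(c,0,2)[0],key=cv2.contourArea)
hull=cv2.convexHull(cs);print("mat hull area",cv2.contourArea(hull),"green",(c>0).sum(),[px(im,p[0][0]+50,p[0][1]+140,0)[:2].round(3).tolist() for p in cv2.approxPolyDP(hull,4,True)])
print("pred cup rim px",[np.round(proj(im,(.517+.032*(a*.907+b*.42),.3555+.032*(-a*.42+b*.907),.052))) for a,b in((1,1),(1,-1),(-1,-1),(-1,1))])
s=env.get_image("scene")
for q in(.0,):
    pass
cv2.imwrite("pics/end.png",s["color"][:,:,::-1])
E
python3 chk.py
```

```text
t 59.23 p [ 0.3501 -0.024   0.2291] yaw(y) 0.5 z [-0.012 -0.002 -1.   ] w -0.0004 F [ 0.6 -0.6  0.2] q [-23.   3. 103.  -0.  75. -24.]
start blue cols 448 506 rows 223 230
  u 470 x far 0.463 near 0.455
  u 495 x far 0.463 near 0.455
now blue cols 383 497 rows 134 144
  u 395 x far 0.637 near 0.627
  u 430 x far 0.639 near 0.627
  u 470 x far 0.641 near 0.627
  u 495 x far 0.642 near 0.629
relay diff 2.4239130434782608 0
cup lugs
px [126. 206.] xy [0.5258 0.3541] len 0.0351 wid 0.028 az 64.2 area 169.0
grey mat
mat hull area 99.5 green 108 [[0.476, 0.363], [0.482, 0.407], [0.49, 0.395]]
pred cup rim px [array([113., 188.]), array([141., 201.]), array([128., 230.]), array([ 99., 217.])]
```

```bash
python3 - <<'E'
from h import *
im=env.get_image("top");b=im["color"][110:300,50:330,::-1]
for fn in("t6.png","t7.png"):
    a=cv2.resize(cv2.imread("pics/"+fn),(280,190),interpolation=cv2.INTER_AREA)
    g=lambda i:cv2.cvtColor(i,cv2.COLOR_BGR2GRAY)
    t=g(a)[76:126,46:102]; r=cv2.matchTemplate(g(np.ascontiguousarray(b)),t,cv2.TM_CCOEFF_NORMED);print(fn,cv2.minMaxLoc(r)[1::2],"expect (46,76)")
h=cv2.cvtColor(im["color"],cv2.COLOR_RGB2HSV);print("green hsv",h[160,100],h[225,90],h[235,125])
m=cv2.inRange(h[140:260,50:180],(40,40,20),(100,255,255))
cs=max(cv2.findContours(m,0,2)[0],key=cv2.contourArea);hull=cv2.convexHull(cs)
print([px(im,p[0][0]+50,p[0][1]+140,0)[:2].round(3).tolist() for p in cv2.approxPolyDP(hull,5,True)],cv2.contourArea(hull))
w=cv2.bitwise_not(m)&cv2.drawContours(np.zeros_like(m),[hull],-1,255,-1)
n,l,s,c=cv2.connectedComponentsWithStats(w);print([(r.tolist(),px(im,q[0]+50,q[1]+140,.03)[:2].round(3)) for r,q in zip(s[1:],c[1:]) if r[4]>40])
E
```

```text
t6.png (0.722678005695343, (46, 76)) expect (46,76)
t7.png (0.7696200013160706, (46, 76)) expect (46,76)
green hsv [ 50  51 104] [ 60  50 103] [ 63  52 107]
[[0.655, 0.431], [0.596, 0.279], [0.442, 0.337], [0.503, 0.49]] 6102.0
[([49, 49, 50, 44, 1353], array([0.515, 0.356]))]
```

Every check agrees: the cup is unmoved on the mat, the drawer is shut and the bench is clear, so I'm handing in.

```bash
python3 -c "
from rig import env
print(env.close_job())"
```

```text
the job is handed in; nothing more can be done
None
```

The lug kit is made up, the bench is cleared and the drawer is shut. I handed the job in at about 59 s of the 210 s.

**What I did:**
- **Cup:** I turned it over in two 90° stages with a regrasp between, then set it mouth-up on the green mat and let go.
- **Lugs and flashers:** I dropped three lugs into the cup, and the other two lugs and all three flasher units went into the drawer.
- **Drawer:** I pushed it shut by the handle until it stopped firmly, at about 23 N.

**Last checks, all in agreement:**
- **Cup:** It has not moved since the third lug went in and stands at about (0.515, 0.356). Its nearest side is about 13 mm inside the mat edge.
- **Lugs in the cup:** All three were visible in the cup after the last drop, and their colour patch is unchanged since.
- **Drawer:** The five items were seen inside before I shut it. The front board travelled about 0.172 m and sits against the cabinet face.
- **Bench:** The grey mat is empty, and the relay base looks the same as at the start.

The limit on viewing pictures ran out partway, so I checked the third flasher, the two spare lugs and the final state by measuring the images in code rather than by eye. The two spare lugs showed as one joined shape in the drawer, the right length for two lugs end to end.

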